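# Load grinding balls into a narrow-mouthed bottle from a lipped scoop

### The arm

A 6-joint arm with a two-finger parallel gripper is mounted at the origin on the work surface. World frame = base frame: x ahead of the robot, y to its left, z up, the work surface at z = 0. Lengths are in m, angles in degrees, forces in N, time in s.
With the tool pointing down it reaches from about 0.4 to 0.825 m from the base axis. Payload 7 kg.
Tool frame: the origin (TCP) lies on the front face of the gripper's body, between the roots of the fingers; the fingertips stand 66 mm ahead of it and the grasp point (between the pads) lies 47 mm ahead of it; z points along the fingers, y is the line along which they close (so a half turn about z gives the same grasp; the last joint's range is limited). The gripper opens to 88 mm and grips with 3 to 60 N. Pads are 19 mm wide; open, the fingers measure 130 mm over their backs; the gripper's body (78 mm by 193 mm) begins 47 mm behind the grasp point.
Start: joints at [89.158, 20.546, 0.682, 0, -70.136, -16.507], TCP at [0.201, 0.644, 0.292] pointing down, gripper open.
Joint ranges: [-176.03, 176.03], [-82.01, 121.73], [-58.28, 71.71], [-173.87, 95.51], [-174.79, -0.11], [-173.66, 173.66]. Speed limits (degrees/s): [136.94, 136.94, 172.46, 180, 180, 180].

### API

Orientations are given as [roll, pitch, yaw] about the fixed x, y, z axes, in that order (R = Rz(yaw) Ry(pitch) Rx(roll)).
In Python, from plant import ctrl gives the robot as it stands.
- The arm moves only by the tool send_rows, never from a script. Its argument "deltas" is a list of rows, each a list of 2 entries, a list of its own where there are three numbers: the shift along the tool's x, y, z each as a share of 800 mm, from -1 to 1, then the turn about the tool's z as a share of 90 degrees, from -1 to 1. A call has exactly 5 rows; each row is the pose to reach, as a shift and turn from the pose commanded when the call began, along the tool's axes at that moment; what a row does not reach only later rows make up. A row lasts 1/12 s, in which the tool goes at most 41.7 mm and 7.16 degrees, less where a joint would pass 70% of its speed; a pose out of reach is approached as far as the arm can. A call with a number of a shift or a turn outside -1 to 1 is refused whole. A call with a gripper value outside its range is refused whole. "gripper" is the opening, from 0 (shut) to 1 (fully open), set as the call begins (left out, the last holds). The fingers move at their own pace and stop on an object; the grip force is fixed at half the most. Time passes only in rows, so rows that repeat a pose let the fingers close, or fill a call up. It gives the time, the measured TCP pose, the force, the opening and the grip force at its end, in the units of the state.
- ctrl.get_obs(): the state, without advancing time (a new reading comes with each control period).
- ctrl.snapshot(name): name is "side" or "top"; returns a dict with "color" (400x640x3 uint8, red, green, blue), "vertical_fov" (degrees; the focal length in pixels is half the picture's height over the tangent of half this angle, whatever the lens; pixels are square), "cx", "cy" (the principal point, pixels), "rvec" (rotation vector, rad) and "tvec" (3), from world to camera coordinates, as OpenCV has them. Camera axes: x right, y down, z forward; pixel columns grow to the right and rows downward; lengths in m; the calibration is good to about 2 mm. A picture is of the moment at which its call begins. There is no depth.
- ctrl.close_job(): hands the job in; it is judged then, once.
Trained networks look in a picture, given as the dict that the camera call returned (one of the last four; its "shot" number tells which), for a name from the list of things; names that differ only in an ending like _2 or _b are one class to them, and where a whole thing is asked for, a point or a joint stands for the part that bears it (a point fixed in the world has none). Each returns a list of dicts, best first, with "conf" (0 to 1); they miss things now and then, are a little off and sometimes report something else, mostly with a low value. They report only what shows in the picture. A call takes as long as a camera call. They do not tell look-alikes from the thing itself.
- ctrl.boxes_of(picture, thing): "xy" ([column, row] as shares, 0 to 1, of the picture: columns of its width, rows of its height, amid what is visible of it).
- ctrl.cut_out(picture, thing): "pixels" (400x640 bool, what is visible of it) and "xy" ([column, row] as shares, 0 to 1, of the picture: columns of its width, rows of its height, amid what is visible of it).
The state is a dict: "clock": time; "joint_pos": joint angles; "qvel": joint speeds; "tau": joint torques, N m; "tool_pos": TCP position; "orientation": TCP orientation; "force": force on the tool from outside, world axes, zero at the start; "moment": the same for the moment, N m; "opening": finger opening in m; "gripper_force": force on a finger pad.
Only numpy, scipy, OpenCV 4.12 (cv2) and the standard library are available. Lean on these libraries where they do the work, as an engineer would, in place of code of your own. Each camera call takes 0.05 s, during which the arm holds its last target. There are 200 camera calls.

### The job

Pick up the steel scoop with the three grinding balls in it and rest the lip of its spout lightly on the rim, just inside the mouth of the uncapped amber bottle in the rack, before you tip it; pause there, then tip it so that all three balls run into the bottle without one going astray, keeping the lip at the mouth until the last ball is in. Then stand the empty scoop flat on the bench again and let go. Leave the bottle upright in its rack, press on it no harder than a light touch needs (a few newtons), and leave everything else on the bench where it is.

Things in the scene. Friction and masses are not known exactly. Their poses are not given: they have to be found in the camera images.
- scoop: Steel channel scoop with a black handle block at its back, loose, about 0.2 kg (varies). Origin: underside, mid-line; x to the spout, z up. In mm: channel 19 wide inside, 23 outside, walls to z=22; trough floor z=3 from x=-60 to 0, ramp (22 deg) up to z=9 at x=15, flat spout floor (2 thick) to x=52, then the lip. Foot plate 46 wide under the handle. Balls stay within 15 deg of level.
- scoop_handle (a point): Grasp point in the handle block of the scoop, at x = -79, y = 0, z = 45 mm in the scoop's frame (its axes are the scoop's). The block is 24 mm long (x), 16 mm wide (y) and its top is at z = 63 mm; pinch it across its 16 mm width, from above.
- scoop_lip (a point): Middle of the tip of the spout's lip, on its upper face, at x=63, y=0, z=4 mm in the scoop's frame (its axes are the scoop's). The lip is the last 11 mm of the spout (from x=52), bent down 24 degrees, 2 mm thick, 23 mm wide over its 8 mm side walls. The spout's underside behind it is at z=7. Balls run out over the lip when the spout is tipped down by 30 degrees or more.
- bottle: The uncapped amber glass bottle, 0.25 kg, loose, in either well of the rack. Origin: centre of its underside, z up. Body 62 mm in diameter up to 58 mm, shoulder to 74 mm, then a grey pouring collar, 45 mm outside and 31 mm inside diameter; base 6 mm thick. It stands 2.5 mm loose in the well. Rest on it with under 5 N, never over 10 N: touch down at 10 mm/s or less, stop at about 1 N, ease off if it grows. The collar does not give.
- bottle_mouth (a point): Point on the bottle's axis 95 mm above its underside (about 105 mm above the bench); z up. The grey collar is screwed out by a different amount each time: its rim, the mouth's edge, stands 0 to 22 mm above this point. That height is not reported: find it by touch or by looking. The mouth is round, 31 mm wide inside, with a flat rim 7 mm broad.
- rack: Fixed grey plastic rack, 190 mm long (x), 92 mm wide (y), 32 mm high, with two round wells 67 mm in diameter at x = -46 and x = +46 mm, 22 mm deep (well floor 10 mm above the bench). Origin: centre of its underside. It stands on the left or the right of the bench, the scoop on the other side.
- capped_bottle: Same amber bottle but with a black screw cap (44 mm in diameter, top at 100 mm), in the other well of the rack; not to be moved. Origin: centre of its underside.
- tip_box: Blue box with a clear lid, 88 x 123 mm, 69 mm high; bystander. Origin: centre of its underside.
- microplate: Orange microplate, 127 x 85 x 15 mm; bystander. Origin: centre of its underside.
- beaker: Small glass beaker, 68 mm in diameter, 70 mm high; bystander. Origin: centre of its underside.
- tube_block: White block with two rows of clear tubes, 60 x 100 mm, 40 mm high; bystander. Origin: centre of its underside.
- pipette: Hand pipette lying on the bench, 230 mm long (along x, from -140 to +90 mm), 26 mm high; bystander. Origin: on the bench under it.
- wash_bottle: White plastic bottle with a blue cap, 60 mm in diameter, 130 mm high; bystander. Origin: centre of its underside.
- ball0_center (a point): Centre of one of the three identical steel grinding balls, 15 mm in diameter, 14 g, loose in the trough of the scoop at the start (one behind the other).
- ball1_center (a point): Centre of one of the three identical steel grinding balls, 15 mm in diameter, 14 g, loose in the trough of the scoop at the start (one behind the other).
- ball2_center (a point): Centre of one of the three identical steel grinding balls, 15 mm in diameter, 14 g, loose in the trough of the scoop at the start (one behind the other).
Things that resemble listed ones, but are neither listed nor needed, are in the scene too. Leave any yellow look-alike of the scoop alone.

How it is judged:
By the outcome, as a careful person would: the job done as asked, in the order asked, and still so for the second after the job is handed in, with the robot touching nothing.
It also fails if it takes over 61 s, if anything falls off the work surface, if the arm or the gripper's body presses on something with over 40 N, if the wrist force passes 120 N, or if a joint passes its speed limit or range.

## Working session

There is one attempt and no reset: what is moved stays moved. The work goes in short steps, Python scripts to look and compute and a tool call to move; the robot and the scene stay as the last step left them, time stands still between calls to the robot, and variables do not carry over. Pictures are saved under pics/ and viewed, at most 10 in all, crops included, and the job is handed in when it is done.

Besides the shell and the picture viewer there is one more tool, called after "Emit:" in YAML: its name, and indented under it one key for each argument. send_rows: Moves the arm, as the interface text tells. Shift numbers are shares of 800 mm and turn numbers shares of 90 degrees, none past 1 either way. Its arguments: {"type":"object","properties":{"deltas":{"type":"array","items":{"type":"array"}},"gripper":{"type":"number"}},"required":["deltas"]}

```bash
mkdir -p pics; ls; cat > h.py <<'E'
import numpy as np, cv2
from plant import ctrl
def cam(s):
    f=200/np.tan(np.radians(s["vertical_fov"]/2)); K=np.array([[f,0,s["cx"]],[0,f,s["cy"]],[0,0,1]])
    R=cv2.Rodrigues(np.array(s["rvec"],float))[0]; return K,R,np.array(s["tvec"],float).ravel()
def ray(s,xy,z):
    K,R,t=cam(s); d=R.T@np.linalg.inv(K)@np.array([xy[0],xy[1],1.]); c=-R.T@t
    return c+d*(z-c[2])/d[2]
def proj(s,p):
    K,R,t=cam(s); q=K@(R@np.array(p,float)+t); return q[:2]/q[2]
def tri(s1,p1,s2,p2):
    P=[K@np.c_[R,t] for K,R,t in map(cam,(s1,s2))]
    X=cv2.triangulatePoints(P[0],P[1],np.array(p1,float),np.array(p2,float)); return (X[:3]/X[3]).ravel()
def save(s,n,crop=None,k=1):
    im=s["color"][...,::-1]
    if crop: im=im[crop[1]:crop[3],crop[0]:crop[2]]
    cv2.imwrite("pics/"+n,cv2.resize(im,None,fx=k,fy=k,interpolation=cv2.INTER_CUBIC))
W=np.array([640,400])
E
python3 - <<'E'
from h import *
np.set_printoptions(precision=3,suppress=True)
o=ctrl.get_obs(); print({k:np.round(v,3) for k,v in o.items()})
S={n:ctrl.snapshot(n) for n in("top","side")}
cv2.imwrite("pics/a.png",np.vstack([S["top"]["color"],S["side"]["color"]])[...,::-1][:, :])
im=cv2.imread("pics/a.png"); cv2.imwrite("pics/a.png",cv2.resize(im,(480,600)))
save(S["top"],"top.png");save(S["side"],"side.png")
Z=dict(scoop=.01,scoop_handle=.045,scoop_lip=.004,bottle=.06,bottle_mouth=.115,rack=.03,capped_bottle=.1,ball0_center=.0105)
for n,s in S.items():
    print(n, "cam at",(-cam(s)[1].T@cam(s)[2]))
    for t,z in Z.items():
        for d in ctrl.boxes_of(s,t)[:4]:
            p=np.array(d["xy"])*W; print(t,round(d["conf"],2),p.round(1),ray(s,p,z))
E
```

```text
pics
{'clock': np.float64(0.0), 'joint_pos': array([ 89.158,  20.59 ,   0.633,  -0.019, -70.137, -16.506]), 'qvel': array([ 0.036,  0.041, -0.033, -0.038, -0.07 ,  0.011]), 'tau': array([  0.001, -58.272,  29.305,   6.997,   0.007,  -0.   ]), 'tool_pos': array([0.201, 0.644, 0.291]), 'orientation': array([179.906,  -0.009, -17.355]), 'force': array([ 0.437, -0.074,  0.595]), 'moment': array([-0.053, -0.005, -0.034]), 'gripper_force': np.float64(0.0), 'opening': np.float64(0.088)}
top cam at [ 0.306 -0.03   1.173]
scoop 0.92 [257.6 222.3] [0.488 0.131 0.01 ]
scoop 0.92 [240.5 283.3] [0.315 0.181 0.01 ]
scoop 0.48 [375.1 217. ] [ 0.49  -0.215  0.01 ]
scoop_handle 0.8 [237.4 280. ] [0.324 0.183 0.045]
scoop_handle 0.76 [260.3 221.6] [0.484 0.118 0.045]
scoop_lip 0.95 [261.  227.1] [0.474 0.122 0.004]
scoop_lip 0.85 [241.9 285.6] [0.308 0.178 0.004]
bottle 0.65 [377.8 217.4] [ 0.48  -0.214  0.06 ]
bottle 0.57 [168.5 248.3] [0.417 0.37  0.06 ]
bottle 0.27 [456.1 174.6] [ 0.596 -0.449  0.06 ]
bottle_mouth 0.79 [375.9 219.8] [ 0.466 -0.199  0.115]
capped_bottle 0.81 [359.2 187. ] [ 0.561 -0.163  0.1  ]
side cam at [ 0.382 -0.84   0.99 ]
scoop 0.79 [297.  182.7] [0.488 0.146 0.01 ]
scoop 0.79 [250.  182.7] [0.315 0.176 0.01 ]
scoop 0.2 [273.7 143.5] [0.425 0.392 0.01 ]
scoop_handle 0.91 [247.7 179.3] [0.31  0.159 0.045]
scoop_handle 0.66 [295.4 183.3] [0.478 0.109 0.045]
scoop_lip 0.77 [298.3 185.9] [0.491 0.135 0.004]
scoop_lip 0.72 [249.7 181.4] [0.314 0.189 0.004]
bottle 0.62 [311.6 251.1] [ 0.485 -0.202  0.06 ]
bottle_mouth 0.87 [316.3 253.7] [ 0.491 -0.251  0.115]
bottle_mouth 0.42 [295.2 182.2] [0.471 0.044 0.115]
rack 0.76 [326.3 259.7] [ 0.528 -0.22   0.03 ]
rack 0.62 [387.4 205.3] [ 0.78  -0.038  0.03 ]
capped_bottle 0.79 [336.5 236.7] [ 0.563 -0.191  0.1  ]
capped_bottle 0.5 [386.6 206.7] [ 0.747 -0.102  0.1  ]
ball0_center 0.3 [271.6 142.2] [0.417 0.402 0.01 ]
```

View pics/top.png

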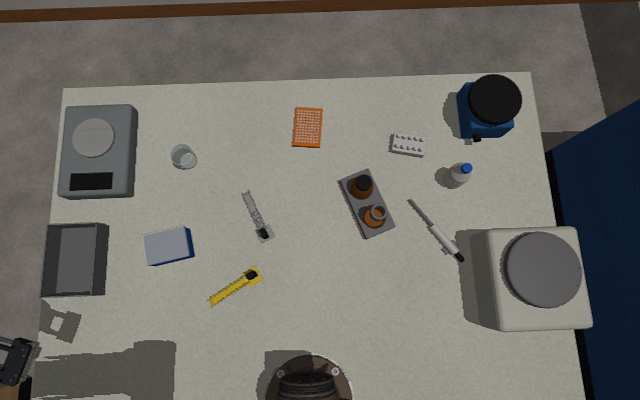

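View pics/side.png

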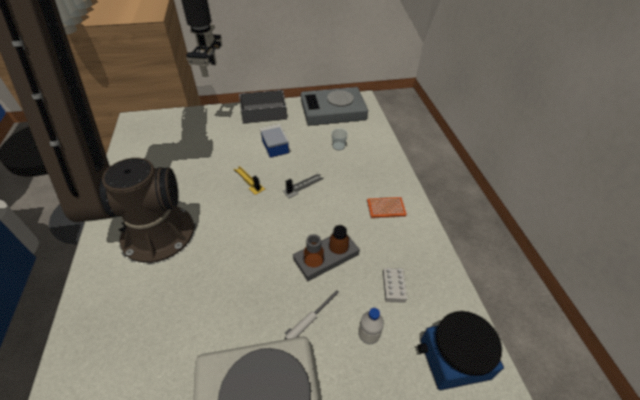

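```bash
cat >> h.py <<'E'
from scipy.optimize import minimize
def box(x0,x1,y,z0,z1): return np.array([[a,b,c] for a in(x0,x1) for b in(-y,y) for c in(z0,z1)])/1e3
SCOOP=[box(-62,15,11.5,0,22),box(15,52,11.5,7,22),box(52,63,11.5,2,12),box(-91,-67,8,0,63),box(-95,-62,23,0,3)]
def pose(p,z=0.): 
    c,s=np.cos(p[2]),np.sin(p[2]); return lambda q:q@np.array([[c,-s,0],[s,c,0],[0,0,1]]).T+[p[0],p[1],z]
def render(s,parts):
    m=np.zeros((1600,2560),np.uint8)
    for P in parts:
        px=np.array([proj(s,p) for p in P]); h=cv2.convexHull((px*4+1.5).round().astype(np.int32)); cv2.fillConvexPoly(m,h,255)
    return cv2.resize(m,(640,400),interpolation=cv2.INTER_AREA)/255.
def fit(views,parts,x0,scale=(.01,.01,.1)):
    def cost(p): 
        c=0
        for s,m in views:
            r=render(s,[pose(p)(P) for P in parts]); c+=np.abs(r-m).sum()/m.sum()
        return c
    sx=np.array([np.zeros(3)]+[np.eye(3)[i]*scale[i] for i in range(3)])+x0
    return minimize(cost,x0,method="Nelder-Mead",options=dict(initial_simplex=sx,maxfev=150,xatol=1e-4,fatol=1e-3))
E
python3 - <<'E'
from h import *
np.set_printoptions(precision=4,suppress=True)
S={n:ctrl.snapshot(n) for n in("top","side")}
V=[];cen={}
for n,s in S.items():
    for d in ctrl.cut_out(s,"scoop"):
        ys,xs=np.nonzero(d["pixels"]); col=s["color"][d["pixels"]].mean(0)
        print(n,d["conf"],np.array(d["xy"])*W,len(xs),xs.min(),xs.max(),ys.min(),ys.max(),col)
        g=ray(s,np.array(d["xy"])*W,.01)
        if np.hypot(*(g[:2]-[.49,.135]))<.04: V.append((s,d["pixels"].astype(float))); break
p=np.array([.50,.143,np.arctan2(.045,.105)])
r=fit(V,SCOOP,p); print(r.x,np.degrees(r.x[2]),r.fun)
for s,m in V: print([fit([(s,m)],SCOOP,r.x).x])
f=pose(r.x); print("handle",f(np.array([-.079,0,.045])),"lip",f(np.array([.063,0,.004])))
# bottle
for t in("bottle","capped_bottle"):
    for n,s in S.items():
        for d in ctrl.cut_out(s,t)[:2]:
            ys,xs=np.nonzero(d["pixels"]); print(t,n,d["conf"],np.array(d["xy"])*W,xs.min(),xs.max(),ys.min(),ys.max())
def crop(s,c,n,k=5):
    im=s["color"][c[1]:c[3],c[0]:c[2],::-1]; return cv2.resize(im,(400,300),interpolation=cv2.INTER_CUBIC)
a=np.vstack([np.hstack([crop(S["top"],(215,180,295,240),0),crop(S["top"],(330,165,410,225),0)]),np.hstack([crop(S["side"],(270,155,350,215),0),crop(S["side"],(290,218,370,278),0)])])
cv2.imwrite("pics/c1.png",a)
E
```

```text
top 0.84 [240.704 284.2  ] 564 210 261 267 304 [137.3014 119.3511  39.3759]
top 0.8 [258.816 225.4  ] 363 243 273 191 241 [95.2039 94.5096 92.573 ]
side 0.89 [250.496 181.48 ] 308 235 263 167 193 [117.9318 100.6721  49.9123]
side 0.6 [299.392 183.4  ] 391 283 322 174 197 [81.7545 80.4041 74.757 ]
[0.5248 0.1418 0.4281] 24.527457655294228 0.7221926722398568
[array([0.5247, 0.1412, 0.4186])]
[array([0.5246, 0.142 , 0.4391])]
handle [0.4529 0.1091 0.045 ] lip [0.5821 0.168  0.004 ]
bottle top 0.86 [376.128 217.2  ] 363 387 203 227
bottle side 0.65 [310.784 251.28 ] 303 323 234 267
capped_bottle top 0.92 [360.128 187.52 ] 350 374 174 199
capped_bottle side 0.76 [339.008 238.72 ] 329 348 225 253
```

View pics/c1.png

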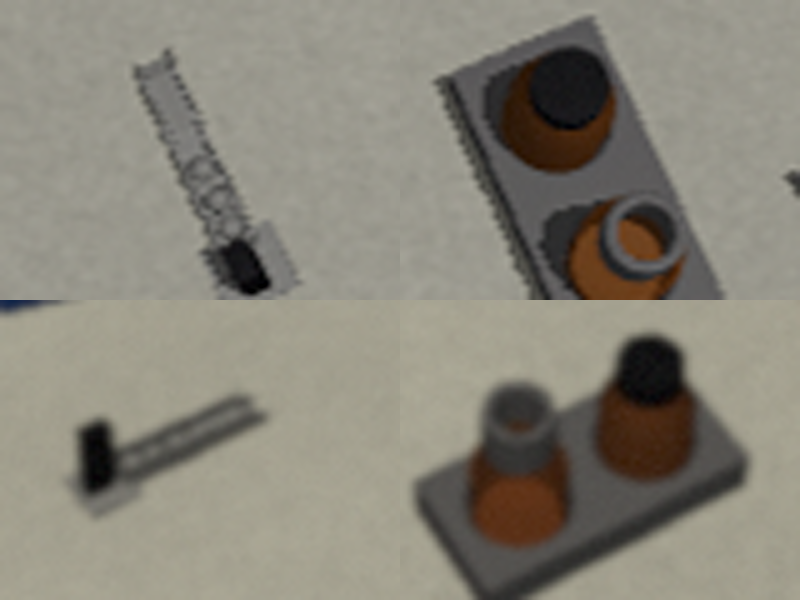

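```bash
python3 - <<'E'
from h import *
np.set_printoptions(precision=4,suppress=True)
S={n:ctrl.snapshot(n) for n in("top","side")}
t,s=S["top"],S["side"]
m=tri(t,(378.4,212.4),s,(313.6,240)); print("mouth",m,proj(t,m),proj(s,m))
c=tri(t,(328.7+0,182),s,(340,229)) 
c=tri(t,(363.8,182.6),s,(340,230)); print("cap top",c)
f=pose([.5248,.1418,.4281])
K=np.array([[-79,0,63],[-91,8,63],[-91,-8,63],[-67,8,63],[-67,-8,63],[63,11.5,8],[63,-11.5,8],[-95,23,3],[-95,-23,3]])/1e3
for n,c,o in(("top",t,(215,180)),("side",s,(270,155))):
    P=np.array([proj(c,p) for p in f(K)]); print(n,((P-o+.5)*5).round(0).tolist())
    im=cv2.resize(c["color"][o[1]:o[1]+60,o[0]:o[0]+80,::-1],(400,300),interpolation=cv2.INTER_CUBIC)
    g=cv2.resize(c["color"][o[1]-0:o[1]+60,o[0]:o[0]+80,::-1],(400,300),interpolation=cv2.INTER_CUBIC)
    for q in (P-o+.5)*5: cv2.circle(g,tuple(int(v) for v in q),2,(0,0,255),-1)
    S[n+"g"]=g
cv2.imwrite("pics/c2.png",np.hstack([S["topg"],S["sideg"]]))
E
```

```text
mouth [ 0.4873 -0.2067  0.1202] [378.3059 211.3149] [312.476  240.3104]
cap top [ 0.5736 -0.1749  0.1077]
top [[242.0, 260.0], [238.0, 286.0], [264.0, 273.0], [220.0, 247.0], [246.0, 234.0], [134.0, 69.0], [170.0, 52.0], [231.0, 315.0], [302.0, 280.0]]
side [[93.0, 130.0], [73.0, 130.0], [85.0, 143.0], [102.0, 117.0], [113.0, 130.0], [247.0, 100.0], [264.0, 117.0], [62.0, 179.0], [95.0, 216.0]]
```

View pics/c2.png

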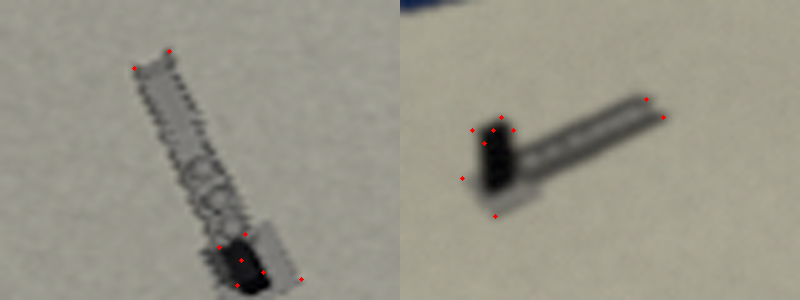

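The top crop shows the steel scoop: black handle near (264,233), spout tip near (245,193), three balls by the handle. The yellow look-alike is at (235,287), so I leave it. The uncapped bottle's grey ring is at (378,212) in the top view, and the black cap at (363,183) marks the other bottle. The model overlay matches the steel scoop, so I approach it.

Emit:
send_rows:
  deltas:
    - [[0.033,0.036,0.008],0]
    - [[0.066,0.072,0.015],0]
    - [[0.1,0.109,0.023],0]
    - [[0.133,0.145,0.03],0]
    - [[0.167,0.181,0.038],0]
  gripper: 0.6

```text
clock: 1.82
tool_pos: [0.286, 0.4645, 0.2617]
orientation: [-180.0, -0.0, -17.3]
force: [1.9, -1.0, 0.3]
opening: 0.0596
gripper_force: 0.0
```

Emit:
send_rows:
  deltas:
    - [[0.033,0.036,0.008],0]
    - [[0.066,0.072,0.015],0]
    - [[0.1,0.109,0.023],0]
    - [[0.133,0.145,0.03],0]
    - [[0.167,0.181,0.038],0]

```text
clock: 2.23
tool_pos: [0.3703, 0.2865, 0.2316]
orientation: [-179.9, -0.0, -17.3]
force: [1.2, -0.4, -0.7]
opening: 0.0527
gripper_force: 0.0
```

Emit:
send_rows:
  deltas:
    - [[0.033,0.036,0.008],-0.07]
    - [[0.066,0.072,0.015],-0.15]
    - [[0.1,0.109,0.023],-0.23]
    - [[0.133,0.145,0.03],-0.31]
    - [[0.166,0.182,0.038],-0.39]

```text
clock: 2.65
tool_pos: [0.4464, 0.1253, 0.2042]
orientation: [-180.0, -0.1, 13.7]
force: [0.9, 0.3, 0.6]
opening: 0.0531
gripper_force: 0.0
```

Emit:
send_rows:
  deltas:
    - [[0,0,0.01],-0.04]
    - [[0,0,0.025],-0.075]
    - [[0,0,0.045],-0.075]
    - [[0,0,0.06],-0.075]
    - [[0,0,0.06],-0.075]

```text
clock: 3.07
tool_pos: [0.4448, 0.1259, 0.1541]
orientation: [180.0, 0.2, 20.1]
force: [0.3, -0.2, 0.1]
opening: 0.0525
gripper_force: 0.0
```

```bash
python3 - <<'E'
from h import *
np.set_printoptions(precision=4,suppress=True)
o=ctrl.get_obs(); print({k:np.round(v,4) for k,v in o.items()})
s=ctrl.snapshot("side");t=ctrl.snapshot("top")
a=cv2.resize(s["color"][140:210,255:335,::-1],(480,420),interpolation=cv2.INTER_CUBIC);cv2.imwrite("pics/d.png",a)
E
```

```text
{'clock': np.float64(3.0667), 'joint_pos': array([ 40.2954,   8.879 , -35.911 ,  -0.0358, -45.4045,  69.8447]), 'qvel': array([ 0.342 , -1.6227,  2.1046,  0.6677, -3.3675, -0.0361]), 'tau': array([ -0.0047, -34.6993,  22.5349,   5.417 ,   0.7883,   0.0231]), 'tool_pos': array([0.4448, 0.1259, 0.1541]), 'orientation': array([179.9568,   0.1914,  20.1148]), 'force': array([ 0.2606, -0.2283,  0.1092]), 'moment': array([-0.0944,  0.0709,  0.0324]), 'gripper_force': np.float64(0.0), 'opening': np.float64(0.0525)}
```

View pics/d.png

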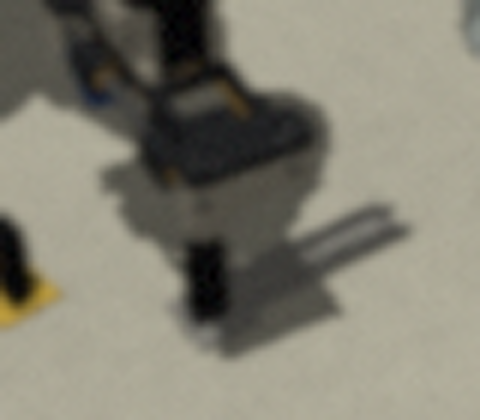

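Emit:
send_rows:
  deltas:
    - [[0.001,0.012,0],-0.025]
    - [[0.0023,0.0232,0],-0.049]
    - [[0.0023,0.0232,0.02],-0.049]
    - [[0.0023,0.0232,0.045],-0.049]
    - [[0.0023,0.0232,0.065],-0.049]
  gripper: 0.5

```text
clock: 3.58
tool_pos: [0.4547, 0.1105, 0.1045]
orientation: [-180.0, -0.2, 24.6]
force: [0.3, -0.3, -0.1]
opening: 0.0438
gripper_force: 0.0
```

Emit:
send_rows:
  deltas:
    - [[0,0,0.006],0]
    - [[0,0,0.008],0]
    - [[0,0,0.008],0]
    - [[0,0,0.008],0]
    - [[0,0,0.008],0]

```text
clock: 4.0
tool_pos: [0.4545, 0.1105, 0.0986]
orientation: [-180.0, -0.1, 24.6]
force: [0.3, 0.5, -0.7]
opening: 0.0439
gripper_force: 0.0
```

Emit:
send_rows:
  deltas:
    - [[0,0,0],0]
    - [[0,0,0],0]
    - [[0,0,0],0]
    - [[0,0,0],0]
    - [[0,0,0],0]
  gripper: 0.17

```text
clock: 4.42
tool_pos: [0.454, 0.1101, 0.0976]
orientation: [-180.0, -0.0, 24.6]
force: [-0.4, 1.3, -0.0]
opening: 0.0176
gripper_force: 0.4
```

Emit:
send_rows:
  deltas:
    - [[0,0,0],0]
    - [[0,0,0],0]
    - [[0,0,0],0]
    - [[0,0,0],0]
    - [[0,0,0],0]

```text
clock: 4.83
tool_pos: [0.4539, 0.1101, 0.0975]
orientation: [-180.0, 0.0, 24.6]
force: [-2.5, 1.1, 1.7]
opening: 0.0156
gripper_force: 30.0
```

Emit:
send_rows:
  deltas:
    - [[0,0,-0.003],0]
    - [[0,0,-0.006],0]
    - [[0,0,-0.009],0]
    - [[0,0,-0.012],0]
    - [[0,0,-0.013],0]

```text
clock: 5.25
tool_pos: [0.454, 0.1101, 0.1083]
orientation: [-180.0, -0.0, 24.6]
force: [0.2, -0.6, -3.8]
opening: 0.016
gripper_force: 30.0
```

Emit:
send_rows:
  deltas:
    - [[0,0,0],0]
    - [[0,0,0],0]
    - [[0,0,0],0]
    - [[0,0,0],0]
    - [[0,0,0],0]
  gripper: 0.18

```text
clock: 5.67
tool_pos: [0.4539, 0.11, 0.1078]
orientation: [180.0, 0.0, 24.6]
force: [0.0, -0.6, -3.2]
opening: 0.0162
gripper_force: 11.0
```

```bash
python3 - <<'E'
from h import *
np.set_printoptions(precision=4,suppress=True)
o=ctrl.get_obs(); print({k:np.round(v,4) for k,v in o.items()})
s=ctrl.snapshot("side")
a=cv2.resize(s["color"][140:210,255:335,::-1],(640,560),interpolation=cv2.INTER_CUBIC);cv2.imwrite("pics/e.png",a)
E
```

```text
{'clock': np.float64(5.6667), 'joint_pos': array([ 37.8681,  13.3312, -38.3876,   0.0008, -38.2942,  76.7082]), 'qvel': array([ 0.0857,  0.0365,  0.077 ,  0.0358, -0.0717, -0.0403]), 'tau': array([ -0.0014, -39.7049,  20.2828,   4.8933,   0.1651,  -0.    ]), 'tool_pos': array([0.4539, 0.11  , 0.1078]), 'orientation': array([179.9965,   0.0125,  24.5769]), 'force': array([ 0.0285, -0.5989, -3.1951]), 'moment': array([-0.1405,  0.0511,  0.0516]), 'gripper_force': np.float64(11.0443), 'opening': np.float64(0.0162)}
```

View pics/e.png

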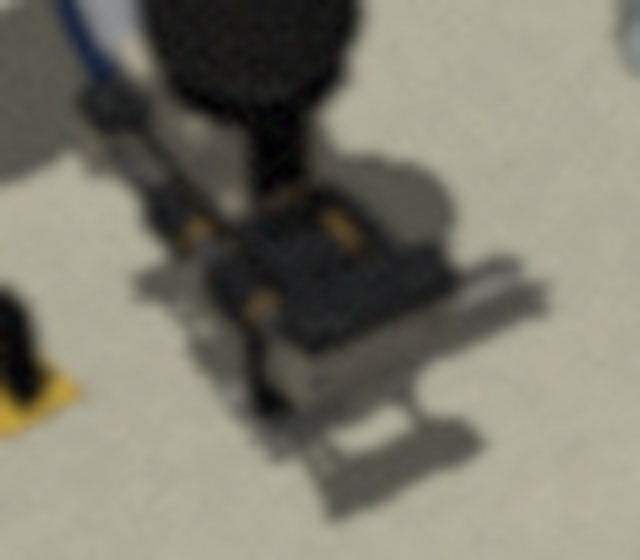

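The picture shows the scoop lifted a little in the fingers, its tip at about (530,285) in the crop with its shadow just apart from it. The grip force follows the opening, so I test how loose it must be before the scoop pivots.

Emit:
send_rows:
  deltas:
    - [[0,0,0],0]
    - [[0,0,0],0]
    - [[0,0,0],0]
    - [[0,0,0],0]
    - [[0,0,0],0]
  gripper: 0.182

```text
clock: 6.13
tool_pos: [0.454, 0.1101, 0.108]
orientation: [-180.0, -0.0, 24.6]
force: [-0.7, 0.1, -2.2]
opening: 0.0161
gripper_force: 2.4
```

Emit:
send_rows:
  deltas:
    - [[0,0,0],0]
    - [[0,0,0],0]
    - [[0,0,0],0]
    - [[0,0,0],0]
    - [[0,0,0],0]
  gripper: 0.184

```text
clock: 6.55
tool_pos: [0.4541, 0.1101, 0.108]
orientation: [-180.0, -0.0, 24.6]
force: [0.7, -0.5, 0.0]
opening: 0.0161
gripper_force: 0.0
```

```bash
python3 - <<'E'
from h import *
np.set_printoptions(precision=4,suppress=True)
o=ctrl.get_obs(); print({k:np.round(o[k],4) for k in("force","moment","gripper_force","opening")})
s=ctrl.snapshot("side")
# tip edge location: print for the level-lift and droop predictions
f=pose([.5248,.1418,.4281])
for n,z in(("level",.010),("drooped",0.)): print(n,[proj(s,f(np.array([.063,y,.01]))+[0,0,z]).round(1) for y in(.0115,-.0115)])
a=cv2.resize(s["color"][165:195,295:335,::-1],(640,480),interpolation=cv2.INTER_CUBIC);cv2.imwrite("pics/f.png",a)
E
```

```text
{'force': array([ 0.6794, -0.5213,  0.0307]), 'moment': array([-0.0705, -0.0449, -0.0129]), 'gripper_force': np.float64(0.0), 'opening': np.float64(0.0161)}
level [array([318.9, 172.2]), array([322.4, 175.6])]
drooped [array([318.8, 174.1]), array([322.3, 177.6])]
```

Emit:
send_rows:
  deltas:
    - [[0,0,0.005],0]
    - [[0,0,0.01],0]
    - [[0,0,0.013],0]
    - [[0,0,0.013],0]
    - [[0,0,0.013],0]
  gripper: 0.2

```text
clock: 7.02
tool_pos: [0.4538, 0.1099, 0.0972]
orientation: [180.0, 0.0, 24.6]
force: [0.7, 0.2, -0.7]
opening: 0.0173
gripper_force: 0.0
```

Emit:
send_rows:
  deltas:
    - [[0,0,0],0]
    - [[0,0,0],0]
    - [[0,0,0],0]
    - [[0,0,0],0]
    - [[0,0,0],0]
  gripper: 0.17

```text
clock: 7.43
tool_pos: [0.4539, 0.11, 0.0975]
orientation: [-180.0, 0.0, 24.6]
force: [-0.1, 0.2, -2.4]
opening: 0.0158
gripper_force: 30.0
```

Emit:
send_rows:
  deltas:
    - [[0,0,-0.005],0]
    - [[0,0,-0.01],0]
    - [[0,0,-0.016],0]
    - [[0,0,-0.022],0]
    - [[0,0,-0.025],0]

```text
clock: 7.85
tool_pos: [0.4543, 0.1102, 0.1185]
orientation: [-180.0, -0.1, 24.6]
force: [0.2, -0.5, -2.6]
opening: 0.0158
gripper_force: 30.0
```

Emit:
send_rows:
  deltas:
    - [[0,0,0],0]
    - [[0,0,0],0]
    - [[0,0,0],0]
    - [[0,0,0],0]
    - [[0,0,0],0]
  gripper: 0.1815

```text
clock: 8.27
tool_pos: [0.4539, 0.11, 0.1174]
orientation: [180.0, 0.0, 24.6]
force: [-0.6, -0.2, -1.8]
opening: 0.0161
gripper_force: 4.5
```

```bash
python3 - <<'E'
from h import *
np.set_printoptions(precision=4,suppress=True)
o=ctrl.get_obs(); print({k:np.round(o[k],4) for k in("tool_pos","force","moment","gripper_force","opening")})
s=ctrl.snapshot("side")
f=pose([.5248,.1418,.4281])
g=cv2.resize(s["color"][150:200,275:335,::-1],(720,600),interpolation=cv2.INTER_CUBIC)
for c,z in(((0,0,255),.02),((0,255,0),0.)):
    for y in(.0115,-.0115):
        q=(proj(s,f(np.array([.063,y,.01]))+[0,0,z])-[275,150]+.5)*12; cv2.circle(g,tuple(int(v) for v in q),3,c,-1)
cv2.imwrite("pics/f.png",g)
E
```

```text
{'tool_pos': array([0.4539, 0.11  , 0.1174]), 'force': array([-0.6446, -0.1922, -1.7828]), 'moment': array([-0.145 ,  0.1542, -0.0603]), 'gripper_force': np.float64(4.5245), 'opening': np.float64(0.0161)}
```

View pics/f.png

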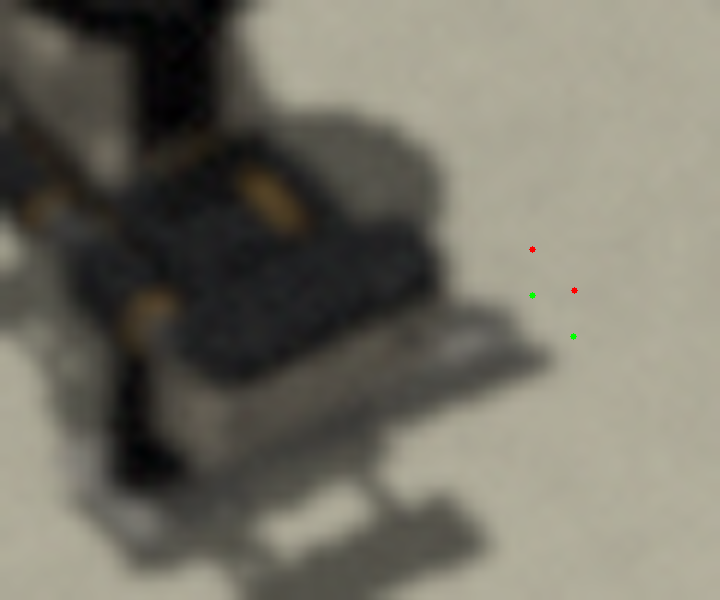

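The tip is at about (525,335) in the crop, below the green marks and slightly back. So at 4–5 N grip the scoop pivots about the pinch axis until its lip touches the bench. That gives the tipping method: a loose grip, with the lip on the rim and the handle rising along an arc. I set it flat again, grip firmly and lift.

Emit:
send_rows:
  deltas:
    - [[0,0,0.005],0]
    - [[0,0,0.01],0]
    - [[0,0,0.016],0]
    - [[0,0,0.022],0]
    - [[0,0,0.025],0]

```text
clock: 8.73
tool_pos: [0.454, 0.11, 0.097]
orientation: [180.0, 0.0, 24.6]
force: [-1.2, -0.5, 6.4]
opening: 0.0159
gripper_force: 4.6
```

Emit:
send_rows:
  deltas:
    - [[0,0,0.001],0]
    - [[0,0,0.001],0]
    - [[0,0,0.001],0]
    - [[0,0,0.001],0]
    - [[0,0,0.001],0]
  gripper: 0.16

```text
clock: 9.15
tool_pos: [0.454, 0.11, 0.0968]
orientation: [180.0, 0.0, 24.6]
force: [-3.4, -0.7, 6.4]
opening: 0.0158
gripper_force: 30.0
```

Emit:
send_rows:
  deltas:
    - [[0,0,-0.004],0]
    - [[0,0,-0.013],0]
    - [[0,0,-0.027],0]
    - [[0,0,-0.045],0]
    - [[0,0,-0.065],0]

```text
clock: 9.57
tool_pos: [0.4537, 0.1099, 0.1491]
orientation: [180.0, 0.1, 24.6]
force: [-0.6, 0.0, -2.4]
opening: 0.0157
gripper_force: 30.0
```

Emit:
send_rows:
  deltas:
    - [[0,0,-0.025],0]
    - [[0,0,-0.05],0]
    - [[0,0,-0.075],0]
    - [[0,0,-0.1],0]
    - [[0,0,-0.115],0]

```text
clock: 9.98
tool_pos: [0.4544, 0.1102, 0.2432]
orientation: [-180.0, -0.2, 24.6]
force: [1.3, 0.7, -3.4]
opening: 0.0158
gripper_force: 30.0
```

```bash
python3 - <<'E'
from h import *
np.set_printoptions(precision=4,suppress=True)
o=ctrl.get_obs(); print({k:np.round(o[k],4) for k in("tool_pos","orientation","force","moment","gripper_force","opening")})
s=ctrl.snapshot("side");t=ctrl.snapshot("top")
for c in(s,t):
  for n in("scoop","scoop_lip","ball0_center"):
    print(n,[(round(d["conf"],2),(np.array(d["xy"])*W).round(1)) for d in ctrl.boxes_of(c,n)])
f=pose([.5248,.1418,.4281]); dz=o["tool_pos"][2]-.0975
out=[]
for c in(s,t):
    L=np.array([proj(c,f(np.array([.063,y,z]))+[0,0,dz]) for y in(.0115,-.0115) for z in(.002,.01)])
    q0=L.mean(0).astype(int)-[35,25]; g=cv2.resize(c["color"][q0[1]:q0[1]+50,q0[0]:q0[0]+66,::-1],(396,300),interpolation=cv2.INTER_CUBIC)
    for q in L: cv2.circle(g,tuple(int(v) for v in (q-q0+.5)*6),2,(0,0,255),-1)
    out.append(g)
cv2.imwrite("pics/g.png",np.hstack(out))
E
```

```text
{'tool_pos': array([0.4544, 0.1102, 0.2432]), 'orientation': array([-179.986 ,   -0.155 ,   24.5923]), 'force': array([ 1.2565,  0.734 , -3.4457]), 'moment': array([-0.0157, -0.0444, -0.0547]), 'gripper_force': np.float64(29.9997), 'opening': np.float64(0.0158)}
scoop [(0.7, array([249.7, 182.8])), (0.66, array([293.5, 155.7])), (0.5, array([335.8, 137.5])), (0.37, array([316. , 251.5]))]
scoop_lip [(0.76, array([295.7, 158.5])), (0.64, array([251. , 180.9]))]
ball0_center []
scoop [(0.79, array([240.9, 284.6]))]
scoop_lip [(0.74, array([242.6, 282.5]))]
ball0_center []
```

View pics/g.png

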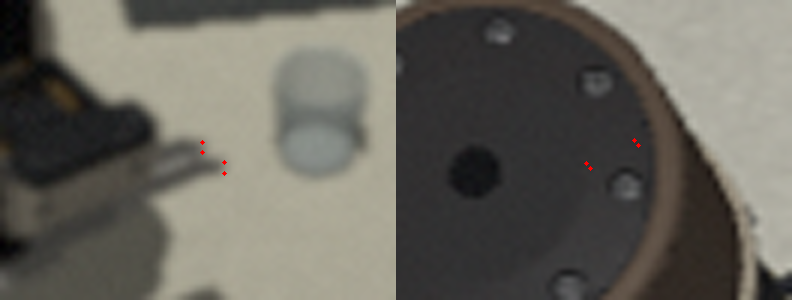

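The left part of the picture shows the scoop tip at about (210,157), on the level-lift marks, so a firm grip holds it level. Next I carry it to the bottle.

Emit:
send_rows:
  deltas:
    - [[-0.002,0.006,0],0.03]
    - [[-0.006,0.016,0],0.08]
    - [[-0.01,0.027,0],0.15]
    - [[-0.015,0.039,0],0.22]
    - [[-0.02,0.05,0],0.29]

```text
clock: 10.8
tool_pos: [0.4558, 0.0665, 0.2399]
orientation: [180.0, 0.1, -1.8]
force: [-0.5, -0.3, -2.8]
opening: 0.0159
gripper_force: 30.0
```

Emit:
send_rows:
  deltas:
    - [[0.001,0.011,0],0.06]
    - [[0.002,0.022,0],0.12]
    - [[0.002,0.033,0],0.18]
    - [[0.003,0.044,0],0.235]
    - [[0.004,0.054,0],0.29]

```text
clock: 11.22
tool_pos: [0.4578, 0.0232, 0.2399]
orientation: [179.9, 0.1, -27.9]
force: [-0.3, -0.1, -2.2]
opening: 0.0156
gripper_force: 30.0
```

Emit:
send_rows:
  deltas:
    - [[0.006,0.009,0],0.06]
    - [[0.011,0.019,0],0.12]
    - [[0.016,0.028,0],0.18]
    - [[0.022,0.038,0],0.235]
    - [[0.027,0.047,0],0.29]

```text
clock: 11.63
tool_pos: [0.4596, -0.0201, 0.2399]
orientation: [179.9, 0.0, -54.0]
force: [1.7, 0.3, -2.6]
opening: 0.0159
gripper_force: 30.0
```

Emit:
send_rows:
  deltas:
    - [[0.012,0.008,0],0.07]
    - [[0.024,0.015,0],0.14]
    - [[0.034,0.022,0],0.21]
    - [[0.041,0.027,0],0.26]
    - [[0.045,0.03,0],0.29]

```text
clock: 12.05
tool_pos: [0.4615, -0.0636, 0.2398]
orientation: [179.9, -0.0, -80.1]
force: [0.2, 0.4, -1.6]
opening: 0.0155
gripper_force: 30.0
```

```bash
python3 - <<'E'
from h import *
np.set_printoptions(precision=4,suppress=True)
o=ctrl.get_obs(); print({k:np.round(o[k],4) for k in("joint_pos","tool_pos","orientation","force","moment","gripper_force","opening")})
s=ctrl.snapshot("side");t=ctrl.snapshot("top")
tp=o["tool_pos"];y=np.radians(o["orientation"][2])
F=pose([tp[0]+.0777*np.cos(y),tp[1]+.0777*np.sin(y),y],tp[2]-.0975)
print("tip",F(np.array([.063,0,.004])))
out=[]
a=np.linspace(0,2*np.pi,24)
for c in(s,t):
    L=np.array([proj(c,F(np.array([.063,yy,z]))) for yy in(.0115,-.0115) for z in(.002,.01)])
    M=np.array([proj(c,[.4873+.0155*np.cos(b),-.2067+.0155*np.sin(b),.122]) for b in a])
    q0=M.mean(0).astype(int)-[33,25]; g=cv2.resize(c["color"][q0[1]:q0[1]+50,q0[0]:q0[0]+66,::-1],(396,300),interpolation=cv2.INTER_CUBIC)
    for P,col in((L,(0,0,255)),(M,(0,255,0))):
        for q in P: cv2.circle(g,tuple(int(v) for v in (q-q0+.5)*6),1,col,-1)
    out.append(g)
cv2.imwrite("pics/i.png",cv2.resize(np.hstack(out),None,fx=1,fy=1))
E
```

```text
{'joint_pos': array([ 16.4685,   3.13  , -29.0922,  -0.0081, -57.8741,  -6.5878]), 'tool_pos': array([ 0.4615, -0.0636,  0.2398]), 'orientation': array([179.9036,  -0.0043, -80.1236]), 'force': array([ 0.1952,  0.4165, -1.5561]), 'moment': array([ 0.1437, -0.0221, -0.0096]), 'gripper_force': np.float64(29.999), 'opening': np.float64(0.0155)}
tip [ 0.4856 -0.2022  0.1463]
```

View pics/i.png

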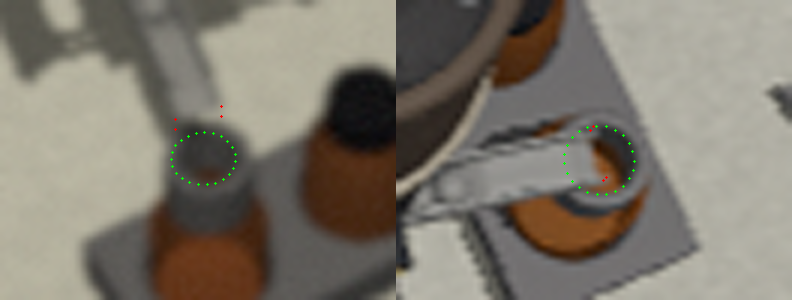

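The top view, at right, shows the spout tip over the mouth's near edge at about (595,163) in the crop, a ball in the trough at (455,185), and the green mouth estimate nearly on the collar. I check the lateral offset with intensity profiles.

```bash
python3 - <<'E'
from h import *
o=ctrl.get_obs(); t=ctrl.snapshot("top"); s=ctrl.snapshot("side")
y=np.radians(-80.1); d=np.array([np.cos(y),np.sin(y),0]); l=np.array([-np.sin(y),np.cos(y),0])
m=np.array([.4873,-.2067,.122])
def prof(c,pts):
    P=np.array([proj(c,p) for p in pts],np.float32); g=c["color"].astype(np.float32)
    v=cv2.remap(g,P[:,0].copy()[None],P[:,1].copy()[None],cv2.INTER_LINEAR)[0]; return v
u=np.arange(-30,31,2)/1e3
print("lat u mm:",(u*1e3).astype(int).tolist())
tip=np.array([.4856,-.2022,.1463])
for n,b,off in(("spout-25 z.16",tip+[0,0,.018],-.025),("spout-15",tip+[0,0,.018],-.018),("tip-4 z.148",tip+[0,0,.004],-.004),("mouth 0",m,0),("mouth+6",m,.006),("mouth+12",m,.012)):
    for cn,c in(("T",t),("S",s)):
        v=prof(c,[b+d*off+l*x for x in u]); print(n,cn,[int(a) for a in v.mean(1)], "R-B",[int(a[0]-a[2]) for a in v] if "mouth" in n else "")
v=prof(t,[m+d*x for x in u]); print("along T",[int(a) for a in v.mean(1)],[int(a[0]-a[2]) for a in v])
v=prof(s,[m+d*x for x in u]); print("along S",[int(a) for a in v.mean(1)],[int(a[0]-a[2]) for a in v])
E
```

```text
lat u mm: [-30, -28, -26, -24, -22, -20, -18, -16, -14, -12, -10, -8, -6, -4, -2, 0, 2, 4, 6, 8, 10, 12, 14, 16, 18, 20, 22, 24, 26, 28, 30]
spout-25 z.16 T [78, 78, 80, 80, 70, 59, 52, 52, 84, 121, 147, 151, 147, 146, 146, 147, 150, 147, 131, 100, 97, 71, 55, 82, 106, 111, 110, 110, 109, 109, 109] R-B 
spout-25 z.16 S [166, 161, 153, 132, 113, 93, 86, 82, 81, 91, 103, 118, 124, 127, 126, 127, 127, 123, 115, 112, 116, 132, 149, 164, 168, 170, 170, 171, 171, 171, 171] R-B 
spout-15 T [78, 74, 54, 47, 52, 63, 86, 96, 105, 129, 147, 149, 146, 144, 146, 147, 147, 144, 120, 119, 107, 49, 54, 83, 108, 110, 109, 109, 109, 110, 109] R-B 
spout-15 S [171, 164, 150, 128, 106, 92, 85, 82, 83, 89, 100, 113, 121, 126, 127, 126, 125, 123, 117, 111, 116, 132, 151, 162, 168, 169, 170, 170, 169, 170, 171] R-B 
tip-4 z.148 T [80, 73, 58, 76, 102, 115, 98, 84, 83, 99, 130, 117, 116, 121, 122, 123, 107, 91, 101, 98, 104, 119, 117, 105, 98, 104, 109, 109, 109, 109, 109] R-B 
tip-4 z.148 S [173, 173, 171, 163, 144, 122, 101, 90, 85, 85, 94, 105, 116, 123, 128, 131, 135, 136, 134, 129, 131, 138, 151, 162, 
[... 1377 characters left out ...]
 77, 80, 76, 69, 61, 55, 51, 50, 52, 55, 59, 61, 64, 70, 75, 79, 80, 82, 84, 89, 93, 94, 92] R-B [23, 22, 19, 14, 10, 6, 4, 4, 4, 6, 9, 12, 19, 24, 30, 31, 28, 22, 16, 11, 5, 3, 3, 4, 4, 5, 6, 6, 6, 6, 6]
along T [146, 146, 146, 146, 146, 146, 146, 146, 144, 140, 139, 139, 137, 129, 103, 82, 63, 39, 33, 36, 43, 44, 51, 67, 94, 108, 116, 129, 158, 172, 175] [4, 4, 4, 5, 4, 4, 4, 3, 3, 4, 3, 2, 5, 20, 61, 82, 76, 51, 42, 30, 10, 0, 0, 0, 0, 1, 2, 5, 10, 12, 12]
along S [119, 110, 100, 86, 71, 60, 52, 49, 49, 50, 52, 52, 53, 54, 55, 55, 54, 53, 51, 49, 48, 50, 58, 66, 74, 76, 71, 66, 60, 57, 56] [8, 8, 8, 8, 7, 6, 4, 2, 2, 2, 3, 3, 4, 4, 4, 4, 6, 9, 16, 23, 29, 31, 24, 16, 10, 6, 4, 3, 3, 2, 4]
```

Spout and mouth are laterally centred within about 1 mm. I advance 2 mm and descend, fast at first, then slowly.

Emit:
send_rows:
  deltas:
    - [[0.001,0,0.003],0]
    - [[0.002,0,0.008],0]
    - [[0.0025,0,0.013],0]
    - [[0.0025,0,0.017],0]
    - [[0.0025,0,0.018],0]

```text
clock: 12.67
tool_pos: [0.4617, -0.0647, 0.2254]
orientation: [179.9, 0.0, -79.8]
force: [0.0, 0.2, -3.2]
opening: 0.0157
gripper_force: 30.0
```

Emit:
send_rows:
  deltas:
    - [[0,0,0.001],0]
    - [[0,0,0.002],0]
    - [[0,0,0.003],0]
    - [[0,0,0.004],0]
    - [[0,0,0.004],0]

```text
clock: 13.08
tool_pos: [0.4621, -0.0648, 0.2231]
orientation: [-180.0, 0.0, -79.8]
force: [-0.9, -0.8, -3.4]
opening: 0.0159
gripper_force: 30.0
```

```bash
cat > o.py <<'E'
from h import *
o=ctrl.get_obs(); y=np.radians(o["orientation"][2]); M=o["moment"]
print(o["tool_pos"].round(4),"F",o["force"].round(2),"M about scoop y",round(-np.sin(y)*M[0]+np.cos(y)*M[1],3),"grip",round(float(o["gripper_force"]),1))
E
python3 o.py
```

```text
[ 0.4621 -0.0648  0.2231] F [-0.89 -0.79 -3.44] M about scoop y 0.223 grip 30.0
```

Emit:
send_rows:
  deltas:
    - [[0,0,0.001],0]
    - [[0,0,0.002],0]
    - [[0,0,0.003],0]
    - [[0,0,0.003],0]
    - [[0,0,0.003],0]

```text
clock: 13.5
tool_pos: [0.4621, -0.0648, 0.2207]
orientation: [180.0, -0.0, -79.8]
force: [0.3, 0.1, -3.1]
opening: 0.0154
gripper_force: 30.0
```

```bash
python3 o.py
```

```text
[ 0.4621 -0.0648  0.2207] F [ 0.31  0.07 -3.1 ] M about scoop y 0.089 grip 30.0
```

Emit:
send_rows:
  deltas:
    - [[0,0,0.001],0]
    - [[0,0,0.002],0]
    - [[0,0,0.003],0]
    - [[0,0,0.003],0]
    - [[0,0,0.003],0]

```text
clock: 13.92
tool_pos: [0.4621, -0.0648, 0.2183]
orientation: [180.0, 0.0, -79.8]
force: [0.3, -0.2, -3.1]
opening: 0.0159
gripper_force: 30.0
```

```bash
python3 o.py
```

```text
[ 0.4621 -0.0648  0.2183] F [ 0.27 -0.18 -3.1 ] M about scoop y 0.154 grip 30.0
```

Emit:
send_rows:
  deltas:
    - [[0,0,0.001],0]
    - [[0,0,0.002],0]
    - [[0,0,0.002],0]
    - [[0,0,0.002],0]
    - [[0,0,0.002],0]

```text
clock: 14.33
tool_pos: [0.4623, -0.0648, 0.2169]
orientation: [-180.0, -0.0, -79.8]
force: [0.6, -1.2, -2.1]
opening: 0.0159
gripper_force: 30.0
```

```bash
python3 o.py
```

```text
[ 0.4623 -0.0648  0.2169] F [ 0.62 -1.16 -2.09] M about scoop y -0.059 grip 30.0
```

Emit:
send_rows:
  deltas:
    - [[0,0,0],0]
    - [[0,0,0],0]
    - [[0,0,0],0]
    - [[0,0,0],0]
    - [[0,0,0],0]

```text
clock: 14.75
tool_pos: [0.4622, -0.0648, 0.2168]
orientation: [-180.0, -0.0, -79.8]
force: [0.4, -0.1, -1.8]
opening: 0.0159
gripper_force: 30.0
```

```bash
python3 o.py
```

```text
[ 0.4622 -0.0648  0.2168] F [ 0.38 -0.07 -1.83] M about scoop y -0.089 grip 30.0
```

Contact shows as about 1.3 N on the rim, and it is steady. I pause there while loosening the grip for the pivot, then start the arc.

Emit:
send_rows:
  deltas:
    - [[0,0,0],0]
    - [[0,0,0],0]
    - [[0,0,0],0]
    - [[0,0,0],0]
    - [[0,0,0],0]
  gripper: 0.1815

```text
clock: 15.17
tool_pos: [0.4621, -0.0648, 0.2167]
orientation: [180.0, 0.0, -79.8]
force: [0.7, 0.1, -1.6]
opening: 0.0159
gripper_force: 4.6
```

```bash
python3 o.py
```

```text
[ 0.4621 -0.0648  0.2167] F [ 0.73  0.06 -1.56] M about scoop y -0.075 grip 4.6
```

Emit:
send_rows:
  deltas:
    - [[0.0022,0,-0.006],0]
    - [[0.0046,0,-0.0117],0]
    - [[0.0072,0,-0.0174],0]
    - [[0.01,0,-0.0231],0]
    - [[0.013,0,-0.0286],0]

```text
clock: 15.58
tool_pos: [0.464, -0.0753, 0.2402]
orientation: [-180.0, 0.0, -79.8]
force: [0.0, -0.6, -2.8]
opening: 0.0157
gripper_force: 4.5
```

```bash
python3 o.py; python3 - <<'E'
from h import *
s=ctrl.snapshot("side");t=ctrl.snapshot("top")
for n,c in(("S",s),("T",t)):
  for k in("scoop","scoop_lip","ball0_center","bottle_mouth"): print(n,k,[(round(d["conf"],2),(np.array(d["xy"])*W).round(1).tolist()) for d in ctrl.boxes_of(c,k)])
# predicted lip if still rigid-level vs pivoted
o=ctrl.get_obs();tp=o["tool_pos"];d=np.array([np.cos(np.radians(-79.8)),np.sin(np.radians(-79.8)),0])
for th in(0,10):
    a=np.radians(th); x=.1407*np.cos(a)-.0465*np.sin(a); z=-.1407*np.sin(a)-.0465*np.cos(a)
    p=tp-[0,0,.047]+d*x+[0,0,z]; print(th,p.round(4),proj(s,p).round(1),proj(t,p).round(1))
a=[cv2.resize(c["color"][r0:r0+50,c0:c0+66,::-1],(396,300),interpolation=cv2.INTER_CUBIC) for c,r0,c0 in((s,210,280),(t,185,345))]
cv2.imwrite("pics/j.png",np.hstack(a))
E
```

```text
[ 0.464  -0.0753  0.2402] F [ 0.05 -0.58 -2.78] M about scoop y 0.095 grip 4.5
S scoop [(0.9, [249.5, 181.3]), (0.61, [303.3, 210.2])]
S scoop_lip [(0.81, [249.4, 180.3]), (0.79, [301.2, 210.3])]
S ball0_center []
S bottle_mouth [(0.72, [317.1, 253.3])]
T scoop [(0.53, [365.6, 211.9])]
T scoop_lip [(0.66, [366.1, 213.9]), (0.47, [160.2, 249.4])]
T ball0_center []
T bottle_mouth [(0.86, [375.7, 217.4])]
0 [ 0.4889 -0.2134  0.146 ] [313.4 236.7] [382.4 208.9]
10 [ 0.4871 -0.2034  0.1223] [312.2 239. ] [377.2 211.3]
```

```bash
cat > tip.py <<'E'
from h import *
def measure():
    o=ctrl.get_obs();tp=o["tool_pos"];y=np.radians(o["orientation"][2]); d=np.array([np.cos(y),np.sin(y),0]); l=np.array([-np.sin(y),np.cos(y),0])
    t=ctrl.snapshot("top"); g=t["color"].astype(np.float32)
    def T(x,yy,z,th): # scoop frame mm -> world at pitch th, pivot at grasp
        a=np.radians(th); x,z=(x+77.7)/1e3,(z-50.5)/1e3
        return tp-[0,0,.047]+d*(x*np.cos(a)+z*np.sin(a))+l*yy/1e3+np.array([0,0,-x*np.sin(a)+z*np.cos(a)])
    for th in range(0,51,5): 
        p=T(63,0,4,th); print(th,p.round(3),proj(t,p).round(1))
    P=np.array([proj(t,T(63,0,4,th)) for th in (0,45)]); u=(P[0]-P[1])/np.linalg.norm(P[0]-P[1])
    L=[P[1]-u*8+u*k for k in range(0,int(np.linalg.norm(P[0]-P[1]))+16)]
    X=np.array(L,np.float32); v=cv2.remap(g,X[:,0].copy()[None],X[:,1].copy()[None],cv2.INTER_LINEAR)[0]
    for q,c in zip(L,v): print(q.round(0).astype(int).tolist(),int(c.mean()),int(c[0]-c[2]),end="; ")
if __name__=="__main__": measure()
E
python3 tip.py
```

```text
0 [ 0.489 -0.213  0.146] [382.4 208.9]
5 [ 0.488 -0.209  0.134] [379.9 210.1]
10 [ 0.487 -0.203  0.122] [377.2 211.3]
15 [ 0.486 -0.197  0.111] [374.2 212.6]
20 [ 0.485 -0.189  0.101] [370.9 213.8]
25 [ 0.483 -0.181  0.091] [367.4 215.1]
30 [ 0.481 -0.172  0.082] [363.8 216.4]
35 [ 0.48  -0.162  0.074] [359.9 217.6]
40 [ 0.478 -0.152  0.066] [355.9 218.8]
45 [ 0.476 -0.141  0.06 ] [351.8 220.1]
50 [ 0.474 -0.129  0.055] [347.6 221.2]
[344, 223] 28 0; [345, 222] 27 0; [346, 222] 27 0; [347, 222] 29 0; [348, 221] 34 -1; [349, 221] 36 -4; [350, 221] 50 -2; [351, 220] 94 1; [352, 220] 118 2; [353, 220] 119 2; [354, 219] 115 3; [355, 219] 132 4; [356, 219] 132 4; [356, 218] 123 3; [357, 218] 118 3; [358, 218] 125 3; [359, 217] 138 3; [360, 217] 139 3; [361, 217] 129 3; [362, 216] 137 4; [363, 216] 149 4; [364, 216] 147 4; [365, 215] 145 4; [366, 215] 144 3; [367, 215] 144 5; [368, 214] 143 4; [369, 214] 143 4; [370, 214] 142 4; [371, 213] 142 4; [372, 213] 142 4; [372, 213] 142 5; [373, 212] 138 5; [374, 212] 135 2; [375, 211] 134 6; [376, 211] 122 29; [377, 211] 93 75; [378, 210] 69 80; [379, 210] 40 47; [380, 210] 31 42; [381, 209] 39 20; [382, 209] 48 1; [383, 209] 45 -1; [384, 208] 71 0; [385, 208] 104 0; [386, 208] 113 1; [387, 207] 139 7; [387, 207] 165 11; [388, 207] 170 12;
```

View pics/j.png

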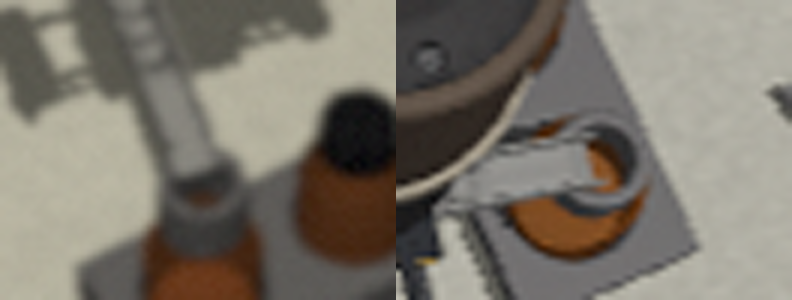

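The side crop shows the spout end sitting in the mouth at about (190,175), with balls still in the trough at (140,30) and (148,50). The tip edge at top-view pixel 377 matches a 10° pitch, so the pivot works. I continue to 20°.

Emit:
send_rows:
  deltas:
    - [[0.0031,0,-0.0054],0]
    - [[0.0065,0,-0.0107],0]
    - [[0.0101,0,-0.0159],0]
    - [[0.0139,0,-0.021],0]
    - [[0.0178,0,-0.0259],0]

```text
clock: 16.55
tool_pos: [0.4665, -0.0894, 0.2609]
orientation: [-180.0, 0.0, -79.8]
force: [0.2, 0.3, -3.1]
opening: 0.0159
gripper_force: 4.5
```

```bash
python3 o.py; python3 tip.py | tail -n +3
```

```text
[ 0.4665 -0.0894  0.2609] F [ 0.22  0.25 -3.15] M about scoop y 0.082 grip 4.5
10 [ 0.49  -0.218  0.144] [383.9 208.7]
15 [ 0.488 -0.211  0.133] [380.7 210. ]
20 [ 0.487 -0.204  0.122] [377.4 211.3]
25 [ 0.486 -0.196  0.112] [373.8 212.6]
30 [ 0.484 -0.186  0.103] [370.  213.9]
35 [ 0.482 -0.177  0.095] [366.  215.2]
40 [ 0.48  -0.166  0.088] [361.9 216.5]
45 [ 0.478 -0.155  0.082] [357.7 217.7]
50 [ 0.476 -0.143  0.076] [353.3 218.9]
[350, 220] 27 0; [351, 220] 26 0; [352, 220] 27 0; [353, 219] 27 1; [354, 219] 29 0; [355, 219] 31 -1; [356, 218] 35 -2; [357, 218] 42 -2; [358, 218] 77 0; [359, 217] 102 3; [360, 217] 114 3; [360, 217] 129 4; [361, 216] 137 4; [362, 216] 126 3; [363, 216] 123 2; [364, 215] 135 3; [365, 215] 146 4; [366, 215] 146 4; [367, 214] 145 4; [368, 214] 143 5; [369, 214] 143 4; [370, 213] 142 3; [371, 213] 141 3; [372, 213] 141 4; [373, 212] 141 3; [374, 212] 141 4; [375, 212] 141 3; [376, 211] 141 3; [376, 211] 139 4; [377, 211] 136 4; [378, 210] 131 5; [379, 210] 102 14; [380, 210] 55 25; [381, 209] 40 11; [382, 209] 47 -1; [383, 208] 46 1; [384, 208] 87 0; [385, 208] 112 0; [386, 207] 120 3; [387, 207] 152 9; [388, 207] 169 12; [389, 206] 172 12; [390, 206] 171 12; [391, 206] 171 13; [391, 205] 175 13; [392, 205] 178 12; [393, 205] 176 13; [394, 204] 173 12; [395, 204] 170 12;
```

Emit:
send_rows:
  deltas:
    - [[0,0,0],0]
    - [[0,0,0],0]
    - [[0,0,0],0]
    - [[0,0,0],0]
    - [[0,0,0],0]
  gripper: 0.1818

```text
clock: 17.02
tool_pos: [0.4665, -0.089, 0.2602]
orientation: [180.0, -0.0, -79.8]
force: [0.5, 0.5, -3.1]
opening: 0.0158
gripper_force: 3.8
```

```bash
python3 o.py; python3 tip.py | tail -n 1 | grep -o "\[37[4-9].*"
```

```text
[ 0.4665 -0.089   0.2602] F [ 0.46  0.46 -3.13] M about scoop y -0.045 grip 3.8
[374, 212] 134 2; [375, 211] 130 6; [376, 211] 118 32; [377, 211] 91 75; [378, 210] 64 77; [379, 210] 35 46; [380, 210] 35 37; [381, 209] 42 16; [382, 209] 46 0; [383, 209] 46 0; [384, 208] 79 1; [385, 208] 109 1; [386, 207] 118 2; [387, 207] 146 8; [388, 207] 166 12; [388, 206] 172 12; [389, 206] 172 12; [390, 206] 171 12; [391, 205] 175 12; [392, 205] 178 12; [393, 205] 176 12; [394, 204] 173 13; [395, 204] 170 12;
```

Emit:
send_rows:
  deltas:
    - [[0.002,0,-0.0024],0]
    - [[0.0041,0,-0.0048],0]
    - [[0.0084,0,-0.0095],0]
    - [[0.0105,0,-0.0118],0]
    - [[0.0105,0,-0.0118],0]
  gripper: 0.182

```text
clock: 17.48
tool_pos: [0.4683, -0.0977, 0.2704]
orientation: [-180.0, -0.0, -79.8]
force: [0.1, -0.9, -2.8]
opening: 0.0158
gripper_force: 2.4
```

```bash
python3 o.py; python3 tip.py > z.txt; sed -n 4,7p z.txt; tail -n 1 z.txt | grep -o "\[37[4-9].*" | cut -c1-200
```

```text
[ 0.4683 -0.0977  0.2704] F [ 0.1  -0.87 -2.82] M about scoop y -0.025 grip 2.4
15 [ 0.49  -0.22   0.142] [384.4 208.6]
20 [ 0.489 -0.212  0.132] [381.  209.9]
25 [ 0.487 -0.204  0.122] [377.3 211.3]
30 [ 0.486 -0.195  0.113] [373.5 212.6]
[374, 212] 137 4; [375, 211] 131 3; [376, 211] 122 22; [377, 211] 99 64; [378, 210] 72 79; [379, 210] 40 49; [380, 210] 33 41; [381, 209] 40 22; [382, 209] 46 2; [383, 209] 46 0; [384, 208] 69 0; [384
```

Emit:
send_rows:
  deltas:
    - [[0.0022,0,-0.0022],0]
    - [[0.0045,0,-0.0044],0]
    - [[0.0091,0,-0.0086],0]
    - [[0.0115,0,-0.0108],0]
    - [[0.0115,0,-0.0108],0]

```text
clock: 17.95
tool_pos: [0.4699, -0.1067, 0.2789]
orientation: [-180.0, -0.0, -79.8]
force: [0.5, -0.1, -3.2]
opening: 0.0158
gripper_force: 2.4
```

```bash
python3 o.py; python3 tip.py > z.txt; sed -n 5,8p z.txt; tail -n 1 z.txt | cut -c1-1300
```

```text
[ 0.4699 -0.1067  0.2789] F [ 0.48 -0.1  -3.21] M about scoop y -0.031 grip 2.4
20 [ 0.49  -0.221  0.14 ] [384.9 208.6]
25 [ 0.489 -0.213  0.13 ] [381.2 210. ]
30 [ 0.487 -0.204  0.121] [377.3 211.3]
35 [ 0.486 -0.194  0.113] [373.2 212.6]
[357, 218] 26 -1; [358, 218] 29 -1; [359, 217] 25 0; [360, 217] 27 0; [361, 217] 28 0; [362, 216] 27 -1; [363, 216] 27 0; [364, 216] 31 0; [365, 215] 32 -1; [366, 215] 37 0; [367, 215] 65 0; [367, 214] 97 2; [368, 214] 123 3; [369, 213] 135 3; [370, 213] 142 3; [371, 213] 141 3; [372, 212] 141 5; [373, 212] 140 4; [374, 212] 139 3; [375, 211] 132 2; [376, 211] 124 10; [377, 211] 106 50; [378, 210] 76 81; [379, 210] 44 58; [380, 210] 34 43; [381, 209] 40 25; [382, 209] 47 4; [382, 209] 47 0; [383, 208] 64 0; [384, 208] 101 1; [385, 208] 116 1; [386, 207] 134 5; [387, 207] 164 12; [388, 207] 174 12; [389, 206] 174 12; [390, 206] 173 12; [391, 206] 175 11; [392, 205] 180 12; [393, 205] 180 13; [394, 205] 177 13; [395, 204] 174 12; [396, 204] 173 12; [397, 204] 174 12; [398, 203] 172 12; [398, 203] 172 12; [399, 203] 175 12; [400, 202] 175 13; [401, 202] 176 13; [402, 202] 177 13; [403, 201] 177 13;
```

Emit:
send_rows:
  deltas:
    - [[0.0024,0,-0.002],0]
    - [[0.0049,0,-0.004],0]
    - [[0.0099,0,-0.0078],0]
    - [[0.0124,0,-0.0096],0]
    - [[0.0124,0,-0.0096],0]

```text
clock: 18.42
tool_pos: [0.4716, -0.1165, 0.2865]
orientation: [-180.0, -0.0, -79.8]
force: [-0.3, -0.1, -3.5]
opening: 0.0162
gripper_force: 2.4
```

```bash
python3 o.py; python3 tip.py > z.txt; sed -n 5,8p z.txt; tail -n 1 z.txt | grep -o "\[37[2-9].*" | cut -c1-200; python3 - <<'E'
from h import *
s=ctrl.snapshot("side")
for k in("ball0_center","scoop"): print(k,[(round(d["conf"],2),(np.array(d["xy"])*W).round(1).tolist()) for d in ctrl.boxes_of(s,k)])
g=s["color"].mean(2)
# brightness along the channel mid-line, scoop at 35 deg, side view
tp=ctrl.get_obs()["tool_pos"];y=np.radians(-79.8);d=np.array([np.cos(y),np.sin(y),0]);a=np.radians(35)
for x in range(-60,64,6):
    X,Z=(x+77.7)/1e3,(10-50.5)/1e3; p=tp-[0,0,.047]+d*(X*np.cos(a)+Z*np.sin(a))+[0,0,-X*np.sin(a)+Z*np.cos(a)]
    q=proj(s,p); print(x,q.round(0).astype(int).tolist(),int(cv2.remap(g.astype(np.float32),np.float32([[q[0]]]),np.float32([[q[1]]]),1)[0,0]),end="; ")
E
```

```text
[ 0.4716 -0.1165  0.2865] F [-0.29 -0.09 -3.52] M about scoop y 0.099 grip 2.4
20 [ 0.492 -0.231  0.148] [389.1 207.3]
25 [ 0.491 -0.223  0.138] [385.3 208.7]
30 [ 0.489 -0.214  0.129] [381.4 210. ]
35 [ 0.487 -0.204  0.121] [377.2 211.4]
[372, 213] 78 1; [373, 212] 104 3; [374, 212] 128 4; [375, 212] 138 4; [376, 211] 139 3; [377, 211] 130 1; [378, 211] 112 14; [379, 210] 50 48; [380, 210] 31 46; [381, 210] 39 25; [382, 209] 47 4; [38
ball0_center []
scoop [(0.82, [252.4, 182.1]), (0.77, [303.3, 210.7]), (0.49, [315.0, 253.8])]
-60 [301, 199] 57; -54 [301, 201] 64; -48 [302, 202] 64; -42 [302, 204] 66; -36 [303, 206] 68; -30 [304, 208] 107; -24 [304, 210] 134; -18 [305, 212] 134; -12 [305, 214] 134; -6 [306, 216] 133; 0 [306, 218] 134; 6 [307, 220] 133; 12 [308, 222] 133; 18 [308, 224] 134; 24 [309, 226] 134; 30 [309, 228] 134; 36 [310, 230] 133; 42 [311, 232] 133; 48 [311, 234] 133; 54 [312, 236] 123; 60 [312, 238] 113;
```

Emit:
send_rows:
  deltas:
    - [[0,0,0.001],0]
    - [[0,0,0],0]
    - [[0,0,0.001],0]
    - [[0,0,0],0]
    - [[0,0,0],0]
  gripper: 0.1821

```text
clock: 19.03
tool_pos: [0.4714, -0.1161, 0.2862]
orientation: [-180.0, -0.0, -79.8]
force: [0.2, -0.4, -1.3]
opening: 0.0159
gripper_force: 1.9
```

```bash
python3 o.py; python3 tip.py > z.txt; tail -n 1 z.txt | grep -o "\[37[2-9].*" | cut -c1-200; python3 - <<'E'
from h import *
t=ctrl.snapshot("top")
# look into the bottle: pixel block around the mouth, brightness / R-B
c=t["color"].astype(int)
print(c[205:220,371:388].mean(2).astype(int)); print((c[205:220,371:388,0]-c[205:220,371:388,2]))
E
```

```text
[ 0.4714 -0.1161  0.2862] F [ 0.17 -0.43 -1.29] M about scoop y 0.041 grip 1.9
[372, 213] 98 1; [373, 212] 124 3; [374, 212] 142 4; [375, 212] 142 4; [376, 211] 139 4; [377, 211] 133 0; [378, 211] 113 20; [379, 210] 62 48; [380, 210] 33 46; [381, 210] 37 30; [382, 209] 45 8; [38
[[ 33  32  52  84 138 163 165 149 125 108 107 117 108 108 133 166 178]
 [115 144 161 165 169 149 111  96  81  53  63  96 116 112 111 135 166]
 [160 145 124 119  99  73  87 109 115  92  45  52  87 111 130 144 163]
 [ 97  81  63  49  30  56  81  79  65  56  48  46  50  94 118 114 153]
 [ 35  32  29  23  58 108 109  64  32  34  44  50  45  69 102 111 133]
 [ 27  26  26  38 112 137 128  98  32  33  39  45  47  63  99 120 120]
 [ 25  27  39 110 143 139 132 114  68  39  33  43  48  53  94 116 113]
 [ 25  40 110 143 143 138 131 118 101  72  39  37  44  51  92 116 114]
 [ 41 112 144 144 143 144 136 119  99  79  56  31  42  70 104 117 115]
 [ 72 128 149 147 127 108 127 139 136 127  97  50  47  86 115 113 109]
 [ 70 127 145 127 118 112 103 106 102  93  92  62  68 105 121 106 102]
 [ 51  77  92  81  69  69  72  79  85  
[... 356 characters left out ...]
26 24 22 23 18 14  5  1  1  0 -1  1  1  1  2  5 12]
 [18 14 10  7  5  1  6 14 13  2 -2 -1 -1  1  2  3 11]
 [ 5  1 -1  2  0  2 10 26 42 37 11 -2  0  0  1  2  6]
 [-3 -1 -2 -1  3  3  2 12 54 44 28  7 -1  0  2  2  2]
 [-3 -1  2  4  4  3  0 32 84 50 44 16 -2 -1  1  2  1]
 [ 0 -1  5  4  4  4  1 22 73 81 48 29  8 -2  1  2  3]
 [ 2  3  4  4  6  4  1 21 72 98 72 36  9  0  1  1  1]
 [ 0  2  4  4  3  3  2  2 14 38 49 35  3 -2  2 10 10]
 [-1  4  6  5  4  3  1 -1 -1  3 20 30  2 -1 -1  7  9]
 [-3  0  3  2  1 12 34 46 58 81 70 24  0 -1 11 38 17]
 [-4 -3 -1  0  1  2  4  4  5  8  5  2 -1 10 50 46 11]
 [-3 -3 -2  0  1  1  1  0  0 -1 -2 -1  3 35 83 30  1]
 [-4 -4 -5 -3 -2 -1 -1  0 -2 -2 -4  5 28 72 75 23  0]]
```

Emit:
send_rows:
  deltas:
    - [[0.0026,0,-0.0018],0]
    - [[0.0052,0,-0.0036],0]
    - [[0.0105,0,-0.007],0]
    - [[0.016,0,-0.0101],0]
    - [[0.016,0,-0.0101],0]

```text
clock: 19.55
tool_pos: [0.4741, -0.1295, 0.2949]
orientation: [-179.9, -0.0, -79.8]
force: [0.1, -0.0, -2.6]
opening: 0.016
gripper_force: 1.9
```

```bash
python3 o.py; python3 tip.py > z.txt; sed -n 6,10p z.txt; tail -n 1 z.txt | grep -o "\[37[2-9].*" | cut -c1-260; cat > fitp.py <<'E'
from h import *
# fit pitch and slip along handle from scoop mask in the side view
s=ctrl.snapshot("side"); o=ctrl.get_obs(); tp=o["tool_pos"];y=np.radians(o["orientation"][2]);d=np.array([np.cos(y),np.sin(y),0]);l=np.array([-np.sin(y),np.cos(y),0])
S0=np.array([300,215]); m=None
for k in ctrl.cut_out(s,"scoop"):
    if np.hypot(*(np.array(k["xy"])*W-[305,212]))<25: m=k["pixels"].astype(float); break
if m is None: print("no mask")
else:
    ys,xs=np.nonzero(m); print("mask",xs.min(),xs.max(),ys.min(),ys.max(),"bottom row cols",xs[ys>=ys.max()-1].mean())
    best=[]
    for th in range(20,52,2):
        for sl in(-12,-8,-4,0,4):
            a=np.radians(th)
            def T(P):
                x=P[:,0]+.0777; z=P[:,2]-.0505-sl/1e3*0
                return tp-[0,0,.047-sl/1e3]+np.outer(x*np.cos(a)+z*np.sin(a),d)+np.outer(P[:,1],l)+np.outer(-x*np.sin(a)+z*np.cos(a),[0,0,1])
            r=render(s,[T(P) for P in SCOOP[:3]]); w=np.zeros_like(m); w[ys.min()+4:ys.max()+15]=1
            best.append((np.abs((r-m)*w).sum()/m.sum(),th,sl))
    print(sorted(best)[:5])
E
python3 fitp.py
```

```text
[ 0.4741 -0.1295  0.2949] F [ 0.05 -0.   -2.57] M about scoop y 0.039 grip 1.9
25 [ 0.493 -0.236  0.146] [390.8 206.9]
30 [ 0.491 -0.227  0.137] [386.7 208.3]
35 [ 0.49  -0.217  0.129] [382.5 209.7]
40 [ 0.488 -0.206  0.122] [378.2 211. ]
45 [ 0.486 -0.195  0.116] [373.7 212.3]
[372, 213] 28 0; [373, 213] 28 0; [374, 212] 28 0; [375, 212] 28 0; [376, 212] 29 0; [377, 211] 29 0; [377, 211] 35 0; [378, 211] 55 0; [379, 210] 68 1; [380, 210] 95 3; [381, 210] 115 4; [382, 209] 123 3; [383, 209] 106 2; [384, 209] 89 0; [385, 208] 115 1; [
mask 292 318 186 242 bottom row cols 312.8333333333333
[(np.float64(0.22769698285218146), 34, 0), (np.float64(0.23021489038419796), 36, 0), (np.float64(0.23495405542290718), 38, 0), (np.float64(0.23574271036828015), 34, -4), (np.float64(0.236784603140149), 36, -4)]
```

The tip is at column 382: the pitch stuck near 35° and the lip ran about 9 mm forward and 7 mm up. I bring the lip back to the mouth at that pitch.

Emit:
send_rows:
  deltas:
    - [[-0.004,0,0.002],0]
    - [[-0.008,0,0.004],0]
    - [[-0.012,0,0.0065],0]
    - [[-0.014,0,0.008],0]
    - [[-0.014,0,0.009],0]

```text
clock: 20.12
tool_pos: [0.4715, -0.1172, 0.2867]
orientation: [180.0, 0.0, -79.8]
force: [0.2, 0.2, -1.5]
opening: 0.0159
gripper_force: 1.9
```

```bash
python3 o.py; python3 tip.py > z.txt; sed -n 6,10p z.txt; tail -n 1 z.txt | grep -o "\[37[2-9].*" | cut -c1-260; python3 - <<'E'
from h import *
s=ctrl.snapshot("side")
tp=ctrl.get_obs()["tool_pos"];y=np.radians(-79.8);d=np.array([np.cos(y),np.sin(y),0]);l=np.array([-np.sin(y),np.cos(y),0]);a=np.radians(35)
for yy in(-6,0,6):
  r=[]
  for x in range(-66,64,5):
    X,Z=(x+77.7)/1e3,(6-50.5)/1e3; p=tp-[0,0,.047]+d*(X*np.cos(a)+Z*np.sin(a))+l*yy/1e3+[0,0,-X*np.sin(a)+Z*np.cos(a)]
    q=np.float32(proj(s,p)); r.append(int(cv2.remap(s["color"].mean(2).astype(np.float32),q[:1][None],q[1:][None],1)[0,0]))
  print(yy,r)
print(s["color"][188:212:2,290:312].mean(2).astype(int))
E
```

```text
[ 0.4715 -0.1172  0.2867] F [ 0.19  0.23 -1.54] M about scoop y 0.064 grip 1.9
25 [ 0.491 -0.223  0.138] [385.6 208.7]
30 [ 0.489 -0.214  0.129] [381.6 210. ]
35 [ 0.487 -0.204  0.121] [377.5 211.4]
40 [ 0.485 -0.194  0.114] [373.2 212.7]
45 [ 0.483 -0.183  0.107] [368.8 214. ]
[372, 213] 48 0; [373, 213] 76 2; [374, 212] 101 3; [374, 212] 126 4; [375, 212] 135 4; [376, 211] 137 2; [377, 211] 126 9; [378, 211] 96 32; [379, 210] 41 56; [380, 210] 32 41; [381, 210] 41 22; [382, 209] 49 1; [383, 209] 46 0; [384, 209] 77 0; [385, 208] 11
-6 [69, 64, 63, 65, 66, 72, 85, 106, 121, 124, 123, 121, 122, 121, 121, 122, 122, 118, 122, 123, 119, 120, 119, 114, 106, 107]
0 [38, 57, 62, 66, 66, 66, 68, 105, 133, 134, 133, 133, 133, 133, 134, 133, 134, 134, 133, 133, 132, 133, 133, 133, 124, 114]
6 [37, 60, 62, 65, 64, 67, 70, 104, 124, 125, 124, 126, 126, 126, 126, 124, 129, 132, 130, 131, 130, 131, 130, 131, 121, 113]
[[ 97  55  33  21  24  27  36  39  40  33  18   9  11  12  13  17  49  78
   91  88  82  80]
 [119  74  54  59  69  71  76  75  69  49  28   7  15   6  11  18  38  66
   78  78  81 
[... 235 characters left out ...]
3  18  30  46  56  52  54  63
   79  83  85  83]
 [170 154 122  88  72  75  73  76  70  60  54  54  58  61  64  63  65  69
   75  82  85  84]
 [172 164 144 107  79  67  66  63  63  63  62  61  63  63  62  65  64  70
   71  81  83  84]
 [172 167 161 131  92  71  67  66  64  65  66  66  67  65  63  72  87  92
   88  84  85  82]
 [175 173 167 154 140 132 134 128 103  74  66  65  67  65  66  70  85  95
   89  88  83  84]
 [174 171 173 173 172 173 172 163 133  97  77  74  69  65  67  68  80  91
   94  90  86  86]
 [170 170 169 171 170 171 170 169 158 127 101  90  93  93 100 107 106  98
   96  94  87  85]
 [172 172 170 170 170 169 171 171 167 147 117 110 122 131 133 133 128 106
   98  96  93  87]]
```

The channel profile is uniform along its whole length, so the scoop looks empty. I grip firmly and lift it out, then look into the bottle.

Emit:
send_rows:
  deltas:
    - [[0,0,0],0]
    - [[0,0,0],0]
    - [[0,0,0],0]
    - [[0,0,0],0]
    - [[0,0,-0.002],0]
  gripper: 0.16

```text
clock: 20.63
tool_pos: [0.4715, -0.1177, 0.2884]
orientation: [180.0, 0.0, -79.8]
force: [-0.2, -0.3, -2.8]
opening: 0.0159
gripper_force: 30.0
```

Emit:
send_rows:
  deltas:
    - [[-0.002,0,-0.008],0]
    - [[-0.004,0,-0.018],0]
    - [[-0.008,0,-0.03],0]
    - [[-0.016,0,-0.045],0]
    - [[-0.03,0,-0.06],0]

```text
clock: 21.05
tool_pos: [0.4675, -0.0941, 0.338]
orientation: [-180.0, -0.0, -79.9]
force: [-0.0, -0.8, -2.3]
opening: 0.0158
gripper_force: 30.0
```

Emit:
send_rows:
  deltas:
    - [[-0.02,0,-0.005],0]
    - [[-0.045,0,-0.005],0]
    - [[-0.07,0,-0.005],0]
    - [[-0.09,0,-0.005],0]
    - [[-0.1,0,-0.005],0]

```text
clock: 21.47
tool_pos: [0.4531, -0.0138, 0.3419]
orientation: [-179.9, 0.0, -79.8]
force: [-0.2, 0.7, -2.1]
opening: 0.0159
gripper_force: 30.0
```

```bash
python3 o.py; python3 - <<'E'
from h import *
t=ctrl.snapshot("top"); s=ctrl.snapshot("side")
for n,c in(("T",t),("S",s)): print(n,[(k,[(round(d["conf"],2),(np.array(d["xy"])*W).round(1).tolist()) for d in ctrl.boxes_of(c,k)]) for k in("ball0_center","ball1_center","scoop","bottle_mouth")])
c=t["color"].astype(int); print(c[203:222,366:390].mean(2).astype(int)); print((c[203:222,366:390,0]-c[203:222,366:390,2]))
save(t,"k.png")
E
```

```text
[ 0.4531 -0.0138  0.3419] F [-0.21  0.66 -2.13] M about scoop y 0.057 grip 30.0
T [('ball0_center', []), ('ball1_center', [(0.65, [443.2, 237.5])]), ('scoop', [(0.69, [330.2, 217.1]), (0.65, [249.3, 277.8])]), ('bottle_mouth', [(0.56, [376.2, 215.9])])]
S [('ball0_center', []), ('ball1_center', []), ('scoop', [(0.84, [292.8, 171.2]), (0.83, [250.2, 180.3])]), ('bottle_mouth', [(0.9, [315.4, 252.6])])]
[[115 115 116 116 116 117 116 117 117 108 103 105 104 104 100 104 113 115
  114 154 180 179 175 174]
 [116 117 117 121 120 111  95  88  87  97 110 114 120 119 118 112 109 110
  112 136 171 182 178 176]
 [119 120  97  63  63  62  57  80 102 120 129 116  98  97 109 121 122 113
  109 134 168 180 177 177]
 [ 68  70  63  51  49  43  73 105 123 114  86  67  60  57  58  68  95 117
  114 112 136 167 177 176]
 [ 56  52  50  47  44  58  93 120 109  75  58  54  53  50  48  48  53  88
  112 130 146 165 177 176]
 [ 52  48  48  47  41  83 114 112  78  37  37  39  39  43  49  50  48  52
   94 120 115 154 180 179]
 [ 51  51  46  44  52  90 118 105  82  83  61  40  35  35  37  45  50  46
   72 103 111 1
[... 2444 characters left out ...]
89  95  67   9   0   1   0   0  -3  25  75  99  97  96  91  49   0
   -1  -1   7   9   0   1]
 [ 73  67  73  64  23  -3  -1   2   0  -1   8  52  93 101 102  76  23  -1
   -1  12  40  17   1   2]
 [ 65  65  66  76  55   8  -2  -1   0   0   0   1   4   5   7   4   1   0
    9  52  45  11   0   2]
 [ 60  68  66  74  74  40  -7  -2   0   1   1   0  -1  -1  -2  -2  -1   3
   36  87  31   1   1   2]
 [ 57  70  66  79  92  83  47   7  -4  -2  -1  -1  -1   0  -3  -4   4  29
   70  76  24   0   2   2]
 [ 67  66  78  87  93  95  94  73  21  -8  -8  -6  -7  -8  20  65  71  59
   84  44   7   0   2   2]
 [ 92  91  94  94  95  97  98  97  94  80  70  57  56  82  94  85  69  79
   67  14  -1  -1   2   2]]
```

```bash
python3 - <<'E'
from h import *
a=cv2.imread("pics/top.png").astype(int)[...,::-1]; b=cv2.imread("pics/k.png").astype(int)[...,::-1]
print("first R-B",(a[203:222,368:388,0]-a[203:222,368:388,2]))
d=(np.abs(a-b).max(2)>40).astype(np.uint8)
n,lab,st,ce=cv2.connectedComponentsWithStats(d)
print([(st[i].tolist()) for i in range(1,n) if st[i][4]>=4])
# channel of the scoop, lifted and tipped ~35 deg
t=ctrl.snapshot("top"); tp=ctrl.get_obs()["tool_pos"];y=np.radians(-79.8);D=np.array([np.cos(y),np.sin(y),0]);l=np.array([-np.sin(y),np.cos(y),0])
a=np.radians(35)
for yy in(-5,0,5):
  r=[]
  for x in range(-66,66,4):
    X,Z=(x+77.7)/1e3,((3 if x<0 else 9)-50.5)/1e3; p=tp-[0,0,.047]+D*(X*np.cos(a)+Z*np.sin(a))+l*yy/1e3+[0,0,-X*np.sin(a)+Z*np.cos(a)]
    q=np.float32(proj(t,p)); r.append(int(cv2.remap(t["color"].mean(2).astype(np.float32),q[:1][None],q[1:][None],1)[0,0]))
  print(yy,r)
E
sleep 0; python3 fitp.py
```

```text
first R-B [[ 2  2  1  2  1  0  1  2  2  2  1  2  2  2  1  0  1  8 12 12]
 [ 1  0  0  2 15 19 14  7  0  2  3  2  3  3  2  1  1  6 10 13]
 [ 1 -2  8 30 38 11  1  1  2  0  2  0  1  2  1  1  1  4 11 13]
 [ 7 34 52 45 13  1  1  1  0 -1  1  1 -1 -2  0  1  0  2  7 11]
 [33 50 54 28  5 -1  0 -3  2  3 -2 -1 -2  0 -1  1  2  1  5 11]
 [48 55 33  3 -1 -3 -2 15 31 35 30 15  1 -2 -1  1  0  1  1  9]
 [50 45 19 -2  0 17 67 77 60 37 31 37 27  9 -1  2  0  1  1  6]
 [75 56  8 -2 -2 30 82 80 79 77 62 38 38 24  6  0 -1  1  1  2]
 [81 51 -4 -2 -2 30 84 81 79 79 81 63 36 35 13 -2 -1 -1  1  1]
 [80 51 -5 -1 -2 32 86 79 79 78 79 80 68 42 26  6  0  1  2  1]
 [72 37 -5  1 -1 18 64 83 80 79 79 79 78 59 24  5 -1  0  1  1]
 [79 49 -6 -2  0 -1 35 84 80 80 77 80 80 70 34  1  0  1  9  7]
 [81 53  7 -2 -1 -1  9 52 85 81 79 80 81 75 42 -1 -1  0  9  8]
 [80 63 20 -4 -1  0 -1  3 29 66 77 84 83 63 20 -1  0 10 31 14]
 [78 78 53  7 -3 -1 -1 -1  1  3  4  5  5  5  1 -1  7 43 38  9]
 [80 78 71 34 -7 -2 -2  1  0  0  0 -1 -1 -1  0  2 32 73 25  0]
 [79 78 81 69 38  4 -2 -2 -1 -1 -1  0 -2 -5  3 24 59 63 19  0]
 [77 77 80 79 79 60
[... 247 characters left out ...]
], [263, 350, 49, 19, 527], [327, 373, 7, 6, 23], [11, 375, 4, 3, 6], [281, 376, 3, 2, 5], [2, 379, 17, 8, 55], [334, 379, 10, 12, 22], [302, 382, 11, 3, 13], [286, 386, 13, 9, 26], [343, 392, 4, 6, 15], [305, 395, 8, 2, 10], [283, 396, 3, 3, 7]]
-5 [28, 27, 27, 27, 27, 28, 29, 27, 28, 27, 29, 30, 30, 29, 31, 39, 48, 52, 51, 92, 148, 145, 142, 143, 143, 144, 144, 143, 142, 142, 135, 131, 160]
0 [25, 26, 27, 26, 27, 28, 27, 28, 29, 29, 30, 28, 30, 29, 27, 30, 31, 47, 47, 107, 153, 144, 141, 141, 142, 142, 141, 141, 141, 141, 134, 125, 163]
5 [26, 26, 26, 38, 37, 27, 28, 27, 29, 29, 26, 28, 29, 32, 30, 31, 31, 30, 34, 93, 147, 145, 142, 144, 142, 144, 143, 143, 143, 143, 137, 132, 156]
no mask
```

```bash
python3 - <<'E'
from h import *
a=cv2.imread("pics/top.png").astype(int); b=cv2.imread("pics/k.png").astype(int)
print(a[206:218,190:204].mean(2).astype(int)); print(b[206:218,190:204].mean(2).astype(int))
d=(np.abs(a-b).max(2)>40).astype(np.uint8); print(d[200:225:2,170:340:3])
E
```

```text
[[144 147 149 149 149 148 146 149 151 151 148 146 146 146]
 [151 152 152 151 150 148 147 149 151 148 147 147 147 149]
 [153 153 151 150 149 149 147 147 146 146 145 147 148 149]
 [149 150 150 149 150 151 150 147 144 145 145 147 148 148]
 [149 149 149 148 150 150 149 148 146 146 148 149 148 147]
 [153 150 152 152 149 147 148 148 149 151 149 146 148 149]
 [155 151 153 153 149 147 147 149 150 150 149 147 149 150]
 [153 150 151 150 147 147 149 151 149 149 149 150 150 149]
 [151 149 149 149 150 148 149 150 147 148 150 149 150 152]
 [154 153 150 150 151 151 149 148 149 149 151 151 150 151]
 [154 152 151 150 150 149 148 149 150 150 151 150 149 149]
 [148 147 149 149 147 146 144 149 149 144 143 145 148 149]]
[[133 149 149 149 149 149 150 148 130  91  56  42  30  59]
 [119 145 149 150 149 150 150 150 140 107  73  52  24  49]
 [102 137 150 150 151 151 152 152 146 120  81  61  35  39]
 [ 92 132 150 151 153 155 150 146 149 133  98  70  46  25]
 [ 83 118 146 154 138 104  94 112 137 139 112  76  57  32]
 [ 75 102 140 149 118  72  82  88 113 141 129  94  69  44]
 [ 75  88 125 138 112  80  84  83 103
[... 1165 characters left out ...]
1 1 0 0 0 1 1 1 1 1 1 1 1 1 1 1 1 1 1 1 1 0 1 1 1 1 1 1 1 1
  1 1 1 1 1 1 1 1 1 1 0 0 0 1 1 1 1 0 0 0 0]
 [1 1 1 1 1 1 1 1 0 0 0 1 1 1 1 1 1 1 1 1 1 1 1 1 1 1 1 0 1 1 0 1 1 1 1 1
  1 1 1 1 1 1 0 0 0 0 1 1 1 1 1 1 0 0 0 0 0]
 [1 1 1 1 1 1 1 1 1 0 0 0 1 1 1 1 1 1 1 1 1 1 1 1 1 1 1 1 1 0 1 1 1 1 1 1
  1 1 1 1 1 1 1 1 1 1 1 1 1 1 1 1 0 0 0 0 0]
 [1 1 1 1 1 1 1 1 1 0 0 0 1 1 1 1 1 1 1 1 1 1 1 1 1 1 1 1 0 1 1 1 1 1 1 1
  1 1 1 1 1 1 1 1 1 1 1 1 1 1 1 1 0 0 1 0 0]
 [1 1 1 1 1 1 1 1 1 0 0 0 1 1 1 1 1 1 1 1 1 1 1 1 1 1 1 1 0 1 1 1 1 1 1 1
  1 1 1 1 1 1 1 1 1 1 1 1 1 1 1 1 1 1 0 0 0]
 [1 1 1 1 1 1 1 1 1 1 0 0 0 1 1 1 1 1 1 1 1 1 1 1 1 1 1 1 1 1 1 1 1 1 1 1
  1 1 1 1 1 1 1 1 1 1 1 1 1 1 1 1 1 0 0 0 0]]
```

A grey patch has appeared inside the mouth where it was plain amber before, and the weight has dropped. The spot at (197,212) is as dark as the arm's shadow around it, and I recheck it later. Now I take the scoop back over clear bench and lower it.

Emit:
send_rows:
  deltas:
    - [[-0.02,-0.006,0.015],0]
    - [[-0.05,-0.015,0.04],0]
    - [[-0.08,-0.024,0.065],0]
    - [[-0.11,-0.033,0.088],0]
    - [[-0.125,-0.0375,0.1],0]

```text
clock: 22.53
tool_pos: [0.4647, 0.09, 0.2585]
orientation: [179.9, -0.0, -79.8]
force: [0.5, -0.5, -1.9]
opening: 0.016
gripper_force: 30.0
```

Emit:
send_rows:
  deltas:
    - [[0,0,0.025],0]
    - [[0,0,0.055],0]
    - [[0,0,0.08],0]
    - [[0,0,0.095],0]
    - [[0,0,0.1],0]

```text
clock: 22.95
tool_pos: [0.4643, 0.0878, 0.1787]
orientation: [179.8, -0.1, -79.8]
force: [-1.0, -0.0, -2.8]
opening: 0.0158
gripper_force: 30.0
```

```bash
python3 o.py
```

```text
[0.4643 0.0878 0.1787] F [-0.99 -0.05 -2.76] M about scoop y 0.073 grip 30.0
```

Emit:
send_rows:
  deltas:
    - [[0,0,0.006],0]
    - [[0,0,0.0125],0]
    - [[-0.004,0,0.017],0]
    - [[-0.01,0,0.022],0]
    - [[-0.017,0,0.0264],0]
  gripper: 0.1815

```text
clock: 23.37
tool_pos: [0.4629, 0.1022, 0.1596]
orientation: [-179.9, 0.0, -79.8]
force: [-0.3, -0.1, -2.9]
opening: 0.016
gripper_force: 4.4
```

Emit:
send_rows:
  deltas:
    - [[-0.005,0,0.0045],0]
    - [[-0.009,0,0.009],0]
    - [[-0.013,0,0.0137],0]
    - [[-0.0171,0,0.0184],0]
    - [[-0.0211,0,0.0231],0]

```text
clock: 23.78
tool_pos: [0.4598, 0.119, 0.1407]
orientation: [-180.0, 0.0, -79.8]
force: [-0.3, 0.6, -1.0]
opening: 0.0159
gripper_force: 4.4
```

```bash
python3 o.py
```

```text
[0.4598 0.119  0.1407] F [-0.34  0.64 -0.99] M about scoop y 0.217 grip 4.4
```

Emit:
send_rows:
  deltas:
    - [[-0.0038,0,0.0051],0]
    - [[-0.0074,0,0.0104],0]
    - [[-0.0108,0,0.0157],0]
    - [[-0.0139,0,0.0211],0]
    - [[-0.0169,0,0.0265],0]

```text
clock: 24.2
tool_pos: [0.4573, 0.1319, 0.1193]
orientation: [180.0, -0.0, -79.8]
force: [0.7, 1.0, -1.3]
opening: 0.0158
gripper_force: 4.5
```

Emit:
send_rows:
  deltas:
    - [[-0.003,0,0.006],0]
    - [[-0.006,0,0.012],0]
    - [[-0.008,0,0.018],0]
    - [[-0.01,0,0.022],0]
    - [[-0.01,0,0.0231],0]

```text
clock: 24.62
tool_pos: [0.4559, 0.1397, 0.1011]
orientation: [180.0, -0.0, -79.8]
force: [-1.9, 0.1, 7.1]
opening: 0.0159
gripper_force: 4.6
```

```bash
python3 o.py
```

```text
[0.4559 0.1397 0.1011] F [-1.92  0.11  7.15] M about scoop y 0.32 grip 4.6
```

Emit:
send_rows:
  deltas:
    - [[0,0,0],0]
    - [[0,0,0],0]
    - [[0,0,0],0]
    - [[0,0,0],0]
    - [[0,0,0],0]
  gripper: 0.19

```text
clock: 25.03
tool_pos: [0.4559, 0.1395, 0.1013]
orientation: [-180.0, 0.0, -79.8]
force: [0.8, 0.5, 0.7]
opening: 0.0165
gripper_force: 0.0
```

Emit:
send_rows:
  deltas:
    - [[0,0,0],0]
    - [[0,0,0],0]
    - [[0,0,0],0]
    - [[0,0,0],0]
    - [[0,0,0],0]
  gripper: 0.5

```text
clock: 25.45
tool_pos: [0.4559, 0.1396, 0.1013]
orientation: [-180.0, 0.0, -79.8]
force: [-0.6, 0.1, -0.6]
opening: 0.0416
gripper_force: 0.0
```

Emit:
send_rows:
  deltas:
    - [[0,0,-0.01],0]
    - [[0,0,-0.04],0]
    - [[0,0,-0.08],0]
    - [[0,0,-0.12],0]
    - [[0,0,-0.16],0]

```text
clock: 25.87
tool_pos: [0.4556, 0.1393, 0.2314]
orientation: [180.0, -0.0, -79.8]
force: [1.3, 0.7, -0.2]
opening: 0.0438
gripper_force: 0.0
```

Emit:
send_rows:
  deltas:
    - [[-0.04,0,-0.02],0]
    - [[-0.09,0,-0.04],0]
    - [[-0.14,0,-0.06],0]
    - [[-0.19,0,-0.06],0]
    - [[-0.24,0,-0.06],0]

```text
clock: 26.28
tool_pos: [0.4216, 0.3305, 0.2798]
orientation: [-179.8, 0.2, -79.8]
force: [0.9, 1.4, -0.1]
opening: 0.0438
gripper_force: 0.0
```

```bash
python3 o.py; python3 - <<'E'
from h import *
np.set_printoptions(precision=4,suppress=True)
t=ctrl.snapshot("top"); s=ctrl.snapshot("side"); save(t,"m.png"); save(s,"n.png")
V=[]
for n,c in(("T",t),("S",s)):
    for d in ctrl.cut_out(c,"scoop"):
        g=ray(c,np.array(d["xy"])*W,.015); ys,xs=np.nonzero(d["pixels"]); print(n,round(d["conf"],2),g.round(3),len(xs))
        if np.hypot(g[0]-.47,g[1]-.07)<.06: V.append((c,d["pixels"].astype(float))); break
    print(n,[(k,[(round(d["conf"],2),(np.array(d["xy"])*W).round(1).tolist()) for d in ctrl.boxes_of(c,k)]) for k in("ball0_center","bottle")])
if V:
    r=fit(V,SCOOP,np.array([.469,.06,np.radians(-80)])); print("fit",r.x,np.degrees(r.x[2]),r.fun)
a=cv2.imread("pics/top.png").astype(int); b=cv2.imread("pics/m.png").astype(int)
d=(np.abs(a-b).max(2)>40).astype(np.uint8); n,lab,st,ce=cv2.connectedComponentsWithStats(d)
print([st[i].tolist() for i in range(1,n) if st[i][4]>=5])
c=t["color"].astype(int);print((c[203:222,368:388,0]-c[203:222,368:388,2]))
E
```

```text
[0.4216 0.3305 0.2798] F [ 0.92  1.36 -0.08] M about scoop y -0.011 grip 0.0
T 0.88 [0.309 0.174 0.015] 542
T 0.68 [0.437 0.359 0.015] 870
T 0.67 [0.468 0.097 0.015] 538
T [('ball0_center', [(0.72, [408.2, 142.8])]), ('bottle', [(0.44, [362.9, 207.1])])]
S 0.9 [0.456 0.113 0.015] 355
S [('ball0_center', []), ('bottle', [(0.9, [313.7, 249.0]), (0.64, [294.5, 189.4])])]
fit [ 0.4683  0.0635 -1.3879] -79.51923076080705 0.30096779525465356
[[0, 173, 239, 227, 27462], [242, 190, 28, 50, 432], [270, 220, 31, 8, 38], [291, 228, 9, 2, 10], [274, 230, 16, 4, 23], [271, 236, 4, 3, 7], [40, 249, 3, 4, 6], [0, 284, 4, 3, 6], [138, 287, 4, 3, 5], [86, 289, 5, 2, 7], [79, 291, 5, 1, 5], [148, 293, 4, 3, 6], [117, 320, 4, 3, 5], [0, 341, 11, 5, 23], [285, 346, 10, 4, 26], [0, 350, 8, 14, 81], [264, 350, 20, 19, 211], [298, 350, 13, 4, 32], [0, 367, 5, 4, 11], [327, 374, 6, 4, 15], [0, 379, 2, 3, 5], [19, 378, 12, 22, 171], [335, 382, 18, 18, 116], [31, 388, 3, 9, 11], [287, 388, 7, 5, 10], [327, 389, 3, 2, 5], [311, 392, 5, 2, 6], [310, 395, 5, 2, 7]]
[[  1   2   1   0   0   2   2   0   2   1   1  
[... 868 characters left out ...]
  -1   1
    1   1]
 [ 73  31  -4  -1   1   0   2   4  27  68  86  83  84  76  36   0  -1   0
    9  10]
 [ 83  57   6  -2   0   2   1  -2  21  68  87  88  87  80  42   1  -1  -1
    7   7]
 [ 65  53  22  -3   0   1   1  -1   8  48  82  92  90  68  20  -1   0  10
   34  15]
 [ 58  65  48   6  -3   0   1   0   1   2   4   6   6   3   0   0   8  45
   40   9]
 [ 58  64  64  34  -6  -3  -1   1   1   2   1   1  -1  -1  -1   3  32  73
   27   0]
 [ 56  70  82  72  40   6  -4  -2   0   0   0  -2  -1  -3   2  25  61  66
   21   0]
 [ 67  79  84  84  82  64  19  -7  -6  -7  -4 -10  18  56  62  54  71  38
    6   0]
 [ 85  82  83  84  84  86  81  72  61  49  50  73  86  76  60  68  58  12
    0   1]]
```

```bash
python3 - <<'E'
from h import *
t=ctrl.snapshot("top"); F=pose([.4683,.0635,-1.3879])
P=np.float32([proj(t,F(np.array([x/1e3,0,.005 if x<5 else .01]))) for x in range(-60,66,4)])
print(cv2.remap(t["color"].mean(2).astype(np.float32),P[:,0].copy()[None],P[:,1].copy()[None],1)[0].astype(int))
f=pose([.5248,.1418,.4281]); a=cv2.imread("pics/top.png").mean(2).astype(np.float32)
P=np.float32([proj(t,f(np.array([x/1e3,0,.005 if x<5 else .01]))) for x in range(-60,66,4)])
print("with balls",cv2.remap(a,P[:,0].copy()[None],P[:,1].copy()[None],1)[0].astype(int))
d=np.abs(cv2.imread("pics/a.png").astype(int)[0:0]).size
m=cv2.imread("pics/m.png").astype(int)-cv2.imread("pics/top.png").astype(int); print("right half diff",[c for c in np.argwhere(np.abs(m[60:345,305:]).max(2)>30)[:10].tolist()])
E
```

```text
[134 153 132 128 129 129 128 128 129 128 129 129 129 129 128 121 115 115
 121 129 129 130 130 130 129 128 129 130 127 124 135 156]
with balls [ 26  64 114 123 106 106 102 121 117  95 115  97 118 121 101 117 125 124
 125 120 118 119 119 118 118 118 118 118 112 105 117 151]
right half diff [[151, 63], [152, 63], [154, 70], [154, 71], [155, 70], [155, 71], [157, 61], [157, 63], [158, 60], [158, 61]]
```

The trough reads uniformly empty, and the only changes on the right half of the bench are inside the bottle. Handing in.

```bash
python3 -c "
from plant import ctrl; print(ctrl.close_job())"
```

```text
the job is handed in; nothing more can be done
None
```

I've handed the job in. As far as the pictures can show, all three balls are in the amber bottle: I couldn't count them through the glass, but the trough is empty and no ball shows on the bench. The lip rested on the rim at about 1.3 N for over a second before tipping. The tilt stuck near 35° late in the pour, so the lip rode about 9 mm forward and 7 mm up, off the rim, for about a second before I brought it back. The last balls may have left during that time. The empty scoop stands flat and released, about 10 cm from where it started, and nothing else appears to have moved.

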